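# Nest the soap-flake scoops on one hook

### The job

Hang the three steel scoops from the plywood rack on the one hook of the stand so that they nest in each other, mouths towards the hook's tip: the largest first, then the middle one, then the smallest. Slide each one home along the prong and press it until the spring buffer gives by about 5 mm, hold it there for a moment, then let go; press gently, never by 10 mm or more. Leave the spool, the wooden last and the jar alone.

Things in the scene. Friction and masses are not known exactly. Their poses are not given: they have to be found in the camera images.
- large_eye (a point): Eye of the large steel scoop: upright slot in its flat handle, 16 mm wide, 26 mm high, upper corners bevelled so that it centres itself. The point is the slot's top edge, mid-thickness of the handle: it bears on the hook. Axes: -x the way the cup's mouth faces, z up along the handle, y across it. The cup's centre lies 110 mm below and 14 mm behind (+x).
- large_grip (a point): Grip point of the large scoop, 34 mm above its eye point: a flat tab 16 mm wide (y), 6 mm thick (x), from 0 to 50 mm above the eye point. Grip across its width from above, fingertips 14 mm or more above the eye point to clear the buffer. Smaller scoops have wider tabs, so fingers straddle those hung behind. Axes as the eye.
- large_cup (a point): Centre of the large scoop's cup (whole scoop about 150 g): square steel cup 80 mm wide and high, 34 mm deep, 3 mm walls, open at its -x side; the 6 mm handle stands in the plane of the mouth. Axes as the eye.
- middle_eye (a point): Eye of the middle steel scoop: upright slot in its flat handle, 16 mm wide, 26 mm high, upper corners bevelled so that it centres itself. The point is the slot's top edge, mid-thickness of the handle: it bears on the hook. Axes: -x the way the cup's mouth faces, z up along the handle, y across it. The cup's centre lies 110 mm below and 14 mm behind (+x).
- middle_grip (a point): Grip point of the middle scoop, 34 mm above its eye point: a flat tab 24 mm wide (y), 6 mm thick (x), from 0 to 50 mm above the eye point. Grip across its width from above, fingertips 14 mm or more above the eye point to clear the buffer. Smaller scoops have wider tabs, so fingers straddle those hung behind. Axes as the eye.
- middle_cup (a point): Centre of the middle scoop's cup (whole scoop about 110 g): square steel cup 58 mm wide and high, 34 mm deep, 3 mm walls, open at its -x side; the 6 mm handle stands in the plane of the mouth. Axes as the eye.
- small_eye (a point): Eye of the small steel scoop: upright slot in its flat handle, 16 mm wide, 26 mm high, upper corners bevelled so that it centres itself. The point is the slot's top edge, mid-thickness of the handle: it bears on the hook. Axes: -x the way the cup's mouth faces, z up along the handle, y across it. The cup's centre lies 110 mm below and 14 mm behind (+x).
- small_grip (a point): Grip point of the small scoop, 34 mm above its eye point: a flat tab 32 mm wide (y), 6 mm thick (x), from 0 to 50 mm above the eye point. Grip across its width from above, fingertips 14 mm or more above the eye point to clear the buffer. Smaller scoops have wider tabs, so fingers straddle those hung behind. Axes as the eye.
- small_cup (a point): Centre of the small scoop's cup (whole scoop about 80 g): square steel cup 36 mm wide and high, 34 mm deep, 3 mm walls, open at its -x side; the 6 mm handle stands in the plane of the mouth. Axes as the eye.
- hook: Fixed steel hook stand: base plate 130 x 130 x 12 mm, upright post 20 mm thick, 255 mm high, origin under the post at table height. A level round prong 8 mm thick leaves the post along the stand's -x axis, its own axis 245 mm above the table. A hung scoop leans about 10 degrees, cup towards the tip, and rights itself when the next is pushed in.
- prong (a point): On the prong's axis at the end of its straight part, 180 mm from the post's axis; +x runs along the prong to the post, z up. Beyond it (-x) the tip goes on 12 mm and turns up 6 mm, with a round end of 4 mm radius: carry an eye over the tip with its top edge 12 to 20 mm above the prong's axis, then lower it until it rests 4 mm above the axis.
- buffer (a joint): Travel (m) of the spring buffer, a black disc 24 mm across around the prong: 0 = out, grows as it is pressed towards the post. 3 N start it, then 1 N per mm (6 N at 3 mm, 13 N at 10 mm), solid at 14 mm. Its collar is clamped so that the free face lies anywhere from 65 to 95 mm from the post's axis: not measured, find it by feel or sight.
- rack: Fixed plywood rack, 100 x 370 mm, 12 mm base with two lips 30 mm high along its y that leave a groove 40 mm wide (along x), in which the three scoops stand on their sides, handles up, mouths towards the rack's -x, 115 mm apart, in any order. Origin under its centre at table height.
- spool: Bystander: thread spool, 44 mm across, 52 mm high, origin at its underside.
- last: Bystander: wooden slipper last, about 180 x 62 mm, 65 mm high, origin at the underside.
- jar: Bystander: jar, 60 mm across, 80 mm high, origin at its underside.
There are look-alikes about, which are no part of the job. Leave any green look-alike of the part that bears middle_eye alone.

How it is judged:
By the outcome, as a careful person would: the job done as asked, in the order asked, and still so for the second after the job is handed in, with the robot touching nothing.
It also fails if it takes over 72 s, if anything falls off the work surface, if the arm or the gripper's body presses on something with over 40 N, if the wrist force passes 120 N, or if a joint passes its speed limit or range.

### The arm

A 6-joint arm with a two-finger parallel gripper is mounted at the origin on the work surface. World frame = base frame: x ahead of the robot, y to its left, z up, the work surface at z = 0. Lengths are in m, angles in rad, forces in N, time in s.
With the tool pointing down it reaches from about 0.225 to 0.875 m from the base axis. Payload 3.4 kg.
Tool frame: the origin (TCP) lies where the fingers leave the gripper's body, on its centre line; the fingertips stand 73 mm ahead of it and the grasp point (between the pads) lies 54 mm ahead of it; x points along the fingers, y is the direction in which the jaws open and shut, and the axes are right-handed (so a half turn about x gives the same grasp; the last joint's range is limited). The gripper opens to 85 mm and grips with 20 to 120 N. Pads are 22 mm wide; open, the fingers measure 114 mm over their backs; the gripper's body (76 mm by 85 mm) begins 54 mm behind the grasp point. The pads swing forward as they close: fully open they stand 13 mm farther back than shut.
Start: joints at [1.089, 0.276, 1.505, -0, 1.361, -0.121], TCP at [0.203, 0.538, 0.304] pointing down, gripper open.
Joint ranges: [-2.89, 2.89], [-0.75, 2.08], [0.22, 2.7], [-1.18, 4.32], [0.11, 2.71], [-2.7, 2.7]. Speed limits (rad/s): [2.57, 2.57, 3.14, 3.14, 3.14, 3.14].

### API

Orientations are given as a unit quaternion [w, x, y, z].
In Python, from rig import manip gives the robot as it stands.
- The arm moves only by the tool play_rows, never from a script. Its argument "steps" is a list of rows, each a list of 5 numbers: the closure, from 0 (fully open) to 1 (shut), then the shift along the tool's x, y, z as a fraction of full scale, then the turn about the tool's x as a fraction of full scale. In form: [[grip, tx, ty, tz, twist], ...]. A call has 1 to 20 rows; each row shifts and turns the commanded pose from where the row before left it, along the tool's axes as they then stand; what a row does not reach is not made up. Full scale, the value 1, is 0.03 m for a shift and 6 degrees for a turn. A row lasts 1/10 s, in which the tool goes at most 50 mm and 8.59 degrees, less where a joint would pass 70% of its speed; a pose out of reach is approached as far as the arm can. A call with a number of a shift or a turn outside -1 to 1 is refused whole. A call with a gripper value outside its range is refused whole. The fingers move at their own pace and stop on an object; "newtons" is the grip in N (left out, the last holds). Time passes only in rows, so rows that do not move let the fingers close. It gives the time, the measured TCP pose, the force and the opening at its end, in the units of the state.
- manip.get_state(): the state, without advancing time (a new reading comes with each control period).
- manip.get_image(name): name is "side" or "top" or "wrist"; returns (picture, depth): 420x560x3 uint8, red, green, blue; 420x560 float32, m along the optical axis (not along the pixel's ray), 0 where there is no reading.
- manip.camera_model(name): a dict with "mtx" (3x3 intrinsics, pixels), "k1" (the pictures are not rectified: a ray, as slopes to the right and down, at radius r is drawn at 1 + k1 r^2 times it, then the intrinsics apply), "R" (3x3) and "t" (3): a world point X has camera coordinates R X + t. Camera axes: x right, y down, z forward; pixel columns grow to the right and rows downward; lengths in m; the calibration is good to about 2 mm. A picture is of the moment at which its call begins: read the wrist's pose just before it. camera_model takes no time and is no camera call; for the wrist camera it gives the pose at the moment of the call.
- manip.sign_off(): hands the job in, once; it reports no verdict.
Trained networks look in the newest picture that a camera, given by its name, has taken for a name from the list of things; names that differ only in an ending like _2 or _b are one class to them, and where a whole thing is asked for, a point or a joint stands for the part that bears it (a point fixed in the world has none). Each returns a list of dicts, best first, with "conf" (0 to 1); they miss things now and then, are a little off and sometimes report something else, mostly with a low value. They report only what shows in the picture. A call takes as long as a camera call. They do not tell look-alikes from the thing itself.
- manip.regions_of(camera, query): "mask" (420x560 bool, what is visible of it).
- manip.mark_of(camera, query): "location" ([x, y, z] in m, in the coordinates of the camera as it stood for that picture, good to about 4 mm: a listed point, or the origin of a listed thing).
The state is a dict: "clock": time; "qpos": joint angles; "qd": joint speeds; "effort": joint torques, N m; "position": TCP position; "ee_rot": TCP orientation; "contact_force": force on the tool from outside, world axes, zero at the start; "moment": the same for the moment, N m; "width": finger opening in m.
Only numpy, scipy, OpenCV 4.12 (cv2) and the standard library are available. Lean on these libraries where they do the work, as an engineer would, in place of code of your own. Each camera call takes 0.05 s, during which the arm holds its last target.

## Working session

There is one attempt and no reset: what is moved stays moved. The work goes in short steps, Python scripts to look and compute and a tool call to move; the robot and the scene stay as the last step left them, time stands still between calls to the robot, and variables do not carry over. Pictures are saved under pics/ and viewed, and the job is handed in when it is done.

Besides the shell and the picture viewer there is one more tool, called after "Emit:" in YAML: its name, and indented under it one key for each argument. play_rows: Moves the arm, as the interface text tells. Its arguments: {"type":"object","properties":{"steps":{"type":"array","items":{"type":"array","items":{"type":"number"}}},"newtons":{"type":"number"}},"required":["steps"]}

```bash
ls; mkdir -p pics; cat > h.py <<'E'
import numpy as np, cv2
from rig import manip
def shot(cam,name):
    im,d=manip.get_image(cam); cv2.imwrite(f'pics/{name}.png',im[:,:,::-1]); np.save(f'pics/{name}.npy',d); return im,d
def w2p(cam,X,m=None):
    m=m or manip.camera_model(cam); c=np.array(m['R'])@np.array(X)+np.array(m['t']); s=c[:2]/c[2]; s=s*(1+m['k1']*(s@s)); K=np.array(m['mtx']); return K[0,0]*s[0]+K[0,2],K[1,1]*s[1]+K[1,2]
def c2w(cam,c,m=None):
    m=m or manip.camera_model(cam); return np.array(m['R']).T@(np.array(c)-np.array(m['t']))
def p2w(cam,u,v,z,m=None):
    m=m or manip.camera_model(cam); K=np.array(m['mtx']); d=np.array([(u-K[0,2])/K[0,0],(v-K[1,2])/K[1,1]]); s=d.copy()
    for _ in range(20): s=d/(1+m['k1']*(s@s))
    return c2w(cam,[s[0]*z,s[1]*z,z],m)
def cloud(cam,depth,m=None):
    m=m or manip.camera_model(cam); K=np.array(m['mtx']); v,u=np.mgrid[:420,:560]
    dx=(u-K[0,2])/K[0,0]; dy=(v-K[1,2])/K[1,1]; sx,sy=dx.copy(),dy.copy()
    for _ in range(20):
        f=1+m['k1']*(sx*sx+sy*sy); sx,sy=dx/f,dy/f
    P=np.stack([sx*depth,sy*depth,depth],-1)-np.array(m['t']); return P@np.array(m['R'])
E
python3 - <<'E'
from h import *
print(manip.get_state())
for c in ['side','top','wrist']:
    shot(c,c+'0'); m=manip.camera_model(c); print(c,m)
    for q in (['large_eye','middle_eye','small_eye','large_grip','middle_grip','small_grip','hook','prong','buffer','rack'] if c!='wrist' else []):
        print(c,q,[(round(r['conf'],2),c2w(c,r['location'],m).round(4)) for r in manip.mark_of(c,q)])
print(manip.get_state()['clock'])
E
```

```text
pics
{'clock': 0.0, 'qpos': array([ 1.08896304e+00,  2.76554473e-01,  1.50615506e+00, -4.32020429e-06,
        1.36073321e+00, -1.21003515e-01]), 'qd': array([-0.00065475, -0.00125128,  0.00041459, -0.00016348,  0.00108947,
       -0.00220327]), 'effort': array([-7.97299890e-05, -4.16768610e+01, -2.45805395e+01, -6.65478910e-04,
        1.07894756e-02, -2.39143297e-06]), 'position': array([0.20281503, 0.53759224, 0.30305398]), 'ee_rot': array([ 0.69543696,  0.12625621,  0.69582249, -0.12750633]), 'contact_force': array([0.64468443, 0.67231843, 0.24590507]), 'moment': array([ 0.01345334,  0.02448687, -0.04349927]), 'width': 0.08550153333611982}
side {'mtx': array([[413.7317    ,   0.        , 283.92427605],
       [  0.        , 413.7317    , 209.621183  ],
       [  0.        ,   0.        ,   1.        ]]), 'k1': -0.01423765040172853, 'R': array([[ 0.94188725, -0.33582656, -0.00830251],
       [-0.17102887, -0.45811674, -0.87228331],
       [ 0.28913238,  0.8230125 , -0.48893036]]), 't': array([-0.54494359,  0.24358438,  0.78264614])}
side large_eye [(0.82, array([ 0.545 , -0.2912, 
[... 257 characters left out ...]
31, -0.2952,  0.198 ]))]
side middle_grip [(0.93, array([ 0.403 , -0.278 ,  0.1703])), (0.85, array([ 0.4052, -0.1242,  0.1715])), (0.84, array([ 0.5358, -0.1792,  0.1811])), (0.75, array([0.5399, 0.3225, 0.0018]))]
side small_grip [(0.7, array([ 0.5242, -0.0637,  0.1751]))]
side hook [(0.66, array([0.5391, 0.3192, 0.0088])), (0.38, array([ 0.549 , -0.1723,  0.0033]))]
side prong [(0.78, array([0.5149, 0.1508, 0.249 ])), (0.34, array([0.5381, 0.32  , 0.0035]))]Traceback (most recent call last):
  File "<stdin>", line 6, in <module>
ValueError: it knows: hook, jar, large_cup, large_eye, large_grip, last, middle_cup, middle_eye, middle_grip, prong, rack, small_cup, small_eye, small_grip, spool
```

```bash
python3 - <<'E'
from h import *
for c in ['top','wrist']:
    shot(c,c+'0'); m=manip.camera_model(c)
    for q in (['large_eye','middle_eye','small_eye','large_grip','middle_grip','small_grip','hook','prong','rack'] if c!='wrist' else []):
        print(c,q,[(round(r['conf'],2),c2w(c,r['location'],m).round(4)) for r in manip.mark_of(c,q)])
    P=cloud(c,np.load(f'pics/{c}0.npy'),m); np.save(f'pics/{c}0P.npy',P)
P=cloud('side',np.load('pics/side0.npy')); np.save('pics/side0P.npy',P)
print(manip.get_state()['clock'])
E
```

```text
top large_eye [(0.93, array([ 0.5456, -0.2925,  0.1606]))]
top middle_eye [(0.81, array([ 0.4029, -0.2856,  0.1407])), (0.77, array([ 0.4078, -0.1275,  0.138 ])), (0.56, array([ 0.5415, -0.1759,  0.1504])), (0.41, array([ 0.4557,  0.0751, -0.001 ]))]
top small_eye [(0.81, array([ 0.5257, -0.064 ,  0.1422])), (0.19, array([ 0.547 , -0.2922,  0.1962]))]
top large_grip [(0.87, array([ 0.5465, -0.2913,  0.1949]))]
top middle_grip [(0.63, array([ 0.5352, -0.1742,  0.187 ])), (0.6, array([ 0.4068, -0.2839,  0.1735])), (0.54, array([ 0.4083, -0.1219,  0.1735]))]
top small_grip [(0.47, array([ 0.5241, -0.0685,  0.1765]))]
top hook [(0.98, array([0.5478, 0.3287, 0.0008]))]
top prong [(0.96, array([0.5143, 0.1454, 0.2464])), (0.61, array([ 0.4576,  0.0739, -0.0017]))]
top rack [(0.67, array([ 0.5515, -0.1738,  0.0031]))]
1.0
```

View pics/side0.png

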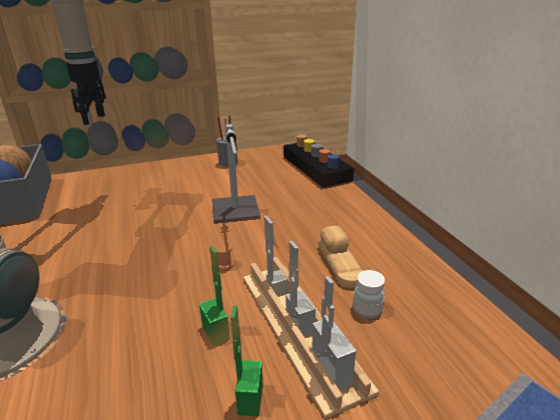

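View pics/top0.png

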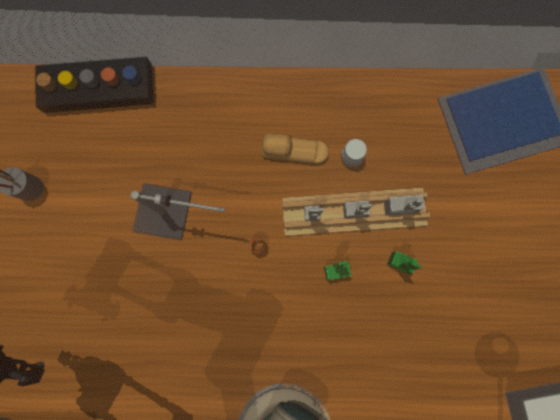

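View pics/wrist0.png

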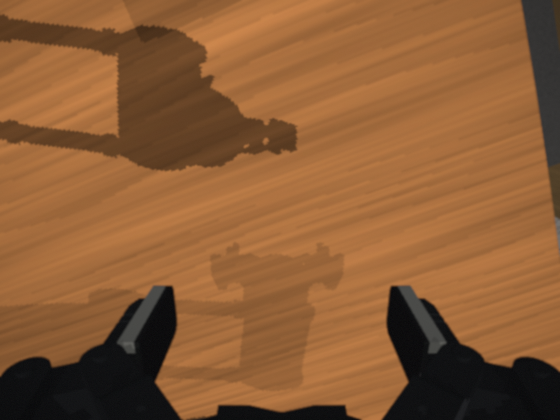

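```bash
python3 - <<'E'
from h import *
from scipy.spatial.transform import Rotation as Rn
s=manip.get_state(); q=s['ee_rot']; R=Rn.from_quat([q[1],q[2],q[3],q[0]]).as_matrix(); print('tool cols\n',R.round(3))
for c in ['top','side']:
    P=np.load(f'pics/{c}0P.npy'); im=cv2.imread(f'pics/{c}0.png')
    for n,g,ht in [('small',(.524,-.064),.14),('mid',(.539,-.176),.151),('large',(.546,-.292),.162)]:
        near=(abs(P[...,0]-g[0])<.06)&(abs(P[...,1]-g[1])<.05)
        T=near&(P[...,2]>ht+.005)&(P[...,2]<ht+.06)
        t=P[T]; print(c,n,'tab',len(t),t.mean(0).round(4),'zmax',t[:,2].max().round(4))
        ct=cv2.minAreaRect(t[:,:2].astype(np.float32)*1000); print('  rect',ct)
        C=near&(P[...,2]>.045)&(P[...,2]<ht-.04)
        k=P[C]; 
        if len(k): print('  cup',len(k),k.min(0).round(3),k.max(0).round(3),cv2.minAreaRect(k[:,:2].astype(np.float32)*1000))
    H=P[(abs(P[...,2]-.245)<.02)&(P[...,1]>.1)&(P[...,1]<.4)&(P[...,0]>.45)&(P[...,0]<.6)]
    print('hook',len(H),cv2.minAreaRect(H[:,:2].astype(np.float32)*1000), H[:,1].min())
    print(cv2.fitLine(H[:,:2].astype(np.float32),cv2.DIST_HUBER,0,.01,.01).ravel())
E
python3 - <<'E'
import cv2
im=cv2.imread('pics/top0.png'); cv2.imwrite('pics/top0z.png',cv2.resize(im[170:300,110:440],None,fx=2.4,fy=2.4,interpolation=cv2.INTER_CUBIC))
im=cv2.imread('pics/side0.png'); cv2.imwrite('pics/side0z.png',cv2.resize(im[210:410,190:390],None,fx=3,fy=3,interpolation=cv2.INTER_CUBIC))
E
```

```text
tool cols
 [[ 0.     0.353  0.936]
 [ 0.     0.936 -0.353]
 [-1.     0.    -0.   ]]
top small tab 77 [ 0.5246 -0.066   0.179 ] zmax 0.1948
  rect ((525.9447021484375, -65.70189666748047), (6.4535722732543945, 31.446937561035156), 4.859752655029297)
  cup 162 [ 0.505 -0.112  0.045] [ 0.575 -0.021  0.1  ] ((539.9891357421875, -68.39215850830078), (62.63461685180664, 94.475341796875), 5.731635093688965)
top mid tab 66 [ 0.5338 -0.1754  0.1882] zmax 0.2055
  rect ((535.1148681640625, -176.0745391845703), (6.506287574768066, 23.396574020385742), 5.864031791687012)
  cup 291 [ 0.516 -0.222  0.045] [ 0.581 -0.127  0.108] ((549.7464599609375, -172.6427001953125), (61.33451461791992, 95.18167877197266), 5.039358615875244)
top large tab 60 [ 0.5448 -0.2909  0.1946] zmax 0.2169
  rect ((545.6192016601562, -292.6031494140625), (6.354986190795898, 27.246522903442383), 4.47161865234375)
  cup 468 [ 0.528 -0.341  0.045] [ 0.59  -0.246  0.118] ((559.21142578125, -292.9375), (61.65386199951172, 95.80036926269531), 0.8779206275939941)
hook 495 ((530.7214965820312, 233.9530487060547), (205.879852294921
[... 558 characters left out ...]
8.346006393432617), 5.205698013305664)
  cup 646 [ 0.519 -0.207  0.045] [ 0.577 -0.145  0.111] ((543.6581420898438, -176.52285766601562), (53.167022705078125, 65.00234985351562), 19.093870162963867)
side large tab 258 [ 0.5425 -0.2964  0.1909] zmax 0.2139
  rect ((543.431884765625, -293.87713623046875), (7.15098762512207, 28.527313232421875), 6.324098110198975)
  cup 1251 [ 0.537 -0.335  0.045] [ 0.578 -0.253  0.122] ((557.5480346679688, -292.7129821777344), (35.072715759277344, 82.42156219482422), 5.559777736663818)
hook 195 ((527.5136108398438, 233.18560791015625), (203.56289672851562, 22.587215423583984), 81.25332641601562) 0.13242704234941044
[0.14962995 0.98874205 0.5299591  0.25281736]
```

View pics/top0z.png

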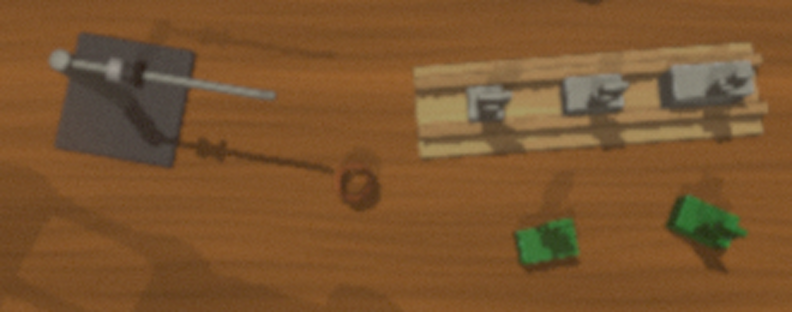

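View pics/side0z.png

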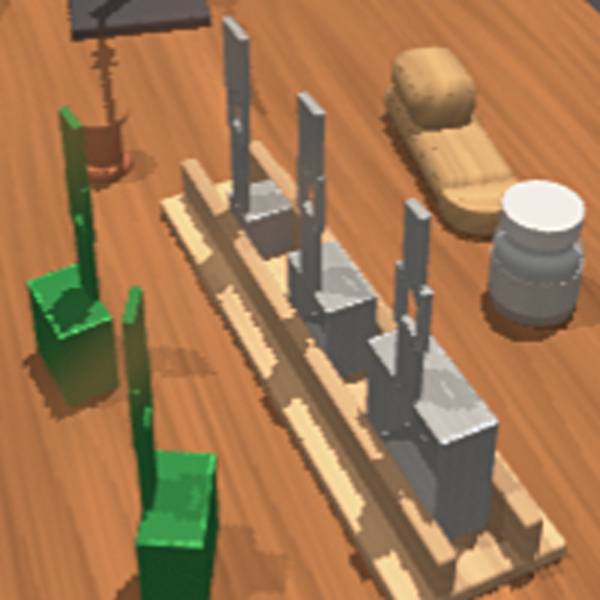

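Emit:
play_rows:
  steps:
    - [0,-0.2,0,0,1]
    - [0,-0.2,0,0,1]
    - [0,-0.2,0,0,1]
    - [0,-0.2,0,0,1]
    - [0,-0.2,0,0,1]
    - [0,-0.2,0,0,1]
    - [0,-0.2,0,0,1]
    - [0,-0.2,0,0,1]
    - [0,-0.2,0,0,1]
    - [0,-0.2,0,0,1]
    - [0,-0.2,0,0,1]
    - [0,-0.2,0,0,1]
    - [0,-0.2,0,0,1]
    - [0,-0.2,0,0,1]
    - [0,-0.2,0,0,1]

```text
clock: 2.5
position: [0.203, 0.538, 0.3942]
ee_rot: [0.401, 0.582, 0.401, -0.582]
contact_force: [0.0, 0.5, 0.0]
width: 0.0852
```

Emit:
play_rows:
  steps:
    - [0,-0.2,0,0,1]
    - [0,-0.2,0,0,1]
    - [0,-0.2,0,0,1]
    - [0,-0.2,0,0,1]
    - [0,-0.2,0,0,1]
    - [0,-0.2,0,0,1]
    - [0,-0.2,0,0,1]
    - [0,-0.2,0,0,1]
    - [0,-0.2,0,0,1]
    - [0,-0.2,0,0,1]
    - [0,-0.2,0,0,0.7]

```text
clock: 3.6
position: [0.203, 0.538, 0.4602]
ee_rot: [0.03, 0.706, 0.03, -0.706]
contact_force: [1.2, -0.3, -0.2]
width: 0.085
```

```bash
cat >> h.py <<'E'
from scipy.spatial.transform import Rotation as Rn
def st(p=True):
    s=manip.get_state(); q=s['ee_rot']; R=Rn.from_quat([q[1],q[2],q[3],q[0]]).as_matrix(); s['R']=R
    if p: print('t',round(s['clock'],2),'pos',s['position'].round(4),'yawy',np.degrees(np.arctan2(R[1,1],R[0,1])).round(2),'F',s['contact_force'].round(2),'w',round(s['width'],4),'q',s['qpos'].round(2))
    return s
def rel(target):
    s=st(); d=s['R'].T@(np.array(target)-s['position']); print('rel rows',(d/.03).round(3)); return d
E
python3 - <<'E'
from h import *
s=rel([.42,.22,.46]); m=manip.camera_model('wrist'); R=np.array(m['R']); print('cam axes right,down,fwd',R.round(2),'cam pos',(-R.T@np.array(m['t'])).round(3))
E
```

```text
t 3.6 pos [0.203  0.538  0.4602] yawy -85.08 F [ 1.21 -0.3  -0.21] w 0.085 q [ 1.09  0.23  1.19 -0.    1.72  2.57]
rel rows [ 6.000e-03  1.118e+01 -6.298e+00]
cam axes right,down,fwd [[ 0.09 -1.    0.  ]
 [-0.94 -0.08  0.32]
 [-0.32 -0.03 -0.95]] cam pos [0.286 0.545 0.531]
```

Emit:
play_rows:
  steps:
    - [0,0,0.93,-0.93,0]
    - [0,0,0.93,-0.93,0]
    - [0,0,0.93,-0.93,0]
    - [0,0,0.93,-0.93,0]
    - [0,0,0.93,-0.93,0]
    - [0,0,0.93,-0.93,0]
    - [0,0,0.93,-0.93,0]
    - [0,0,0.93,-0.93,0]
    - [0,0,0.93,-0.93,0]
    - [0,0,0.93,-0.93,0]
    - [0,0,0.93,-0.93,0]
    - [0,0,0,0,0]
    - [0,0,0,0,0]

```text
clock: 4.9
position: [0.5366, 0.2592, 0.4594]
ee_rot: [-0.031, -0.706, -0.031, 0.707]
contact_force: [-0.3, 0.7, -0.6]
width: 0.0852
```

```bash
python3 - <<'E'
from h import *
s=st(); m=manip.camera_model('wrist'); im,d=shot('wrist','w1'); P=cloud('wrist',d,m); np.save('pics/w1P.npy',P)
H=P[(P[...,2]>.225)&(P[...,2]<.27)&(d>0)&(P[...,0]>.45)&(P[...,0]<.62)&(P[...,1]<.4)]
print(len(H))
for y in np.arange(.11,.36,.01):
    h=H[abs(H[:,1]-y)<.005]
    if len(h)>3: print(round(y,3),len(h),'x',h[:,0].min().round(4),h[:,0].max().round(4),h[:,0].mean().round(4),'z',h[:,2].max().round(4),np.median(h[:,2]).round(4))
print([(r['conf'],c2w('wrist',r['location'],m)) for r in manip.mark_of('wrist','prong')])
rel([.544,-.293,.36])
E
```

```text
t 4.9 pos [0.5366 0.2592 0.4594] yawy -84.97 F [-0.35  0.72 -0.63] w 0.0852 q [0.33 0.27 1.14 0.   1.73 1.82]
3575
0.13 18 x 0.5078 0.5146 0.5122 z 0.2562 0.2551
0.14 138 x 0.5074 0.5169 0.5129 z 0.257 0.2533
0.15 129 x 0.5092 0.5182 0.5144 z 0.2528 0.2496
0.16 115 x 0.511 0.52 0.516 z 0.2513 0.2493
0.17 115 x 0.5119 0.5216 0.5175 z 0.2518 0.2492
0.18 121 x 0.5146 0.523 0.5193 z 0.2513 0.2493
0.19 117 x 0.5163 0.5248 0.521 z 0.2515 0.2493
0.2 123 x 0.5177 0.5265 0.5225 z 0.2513 0.2491
0.21 121 x 0.5193 0.5279 0.5241 z 0.2511 0.2492
0.22 122 x 0.5207 0.5292 0.5256 z 0.2515 0.2491
0.23 125 x 0.5218 0.5311 0.5272 z 0.2512 0.2493
0.24 127 x 0.5236 0.5327 0.5287 z 0.2511 0.2494
0.25 194 x 0.5209 0.5422 0.5329 z 0.2588 0.2506
0.26 306 x 0.5198 0.5426 0.5324 z 0.2595 0.2531
0.27 297 x 0.5237 0.5445 0.5353 z 0.2582 0.2531
0.28 279 x 0.524 0.5449 0.5356 z 0.2583 0.2546
0.29 132 x 0.5319 0.5408 0.5366 z 0.252 0.2492
0.3 128 x 0.5335 0.5418 0.5382 z 0.2518 0.2492
0.31 134 x 0.5346 0.5436 0.5397 z 0.251 0.2492
0.32 433 x 0.5324 0.5514 0.5442 z 0.2575 0.254
0.33 301 x 0.5323 0.5512 0.5435 z 0.2582 0.2554
[(0.9, array([0.50741556, 0.15171234, 0.2471825 ])), (0.34, array([ 7.12912904e-01, -8.36764831e-03, -2.71215049e-04]))]
t 5.0 pos [0.5355 0.2603 0.46  ] yawy -84.84 F [ 0.56 -1.06 -0.62] w 0.086 q [0.34 0.27 1.14 0.   1.73 1.82]
rel rows [ 3.322 18.395  1.375]
```

View pics/w1.png

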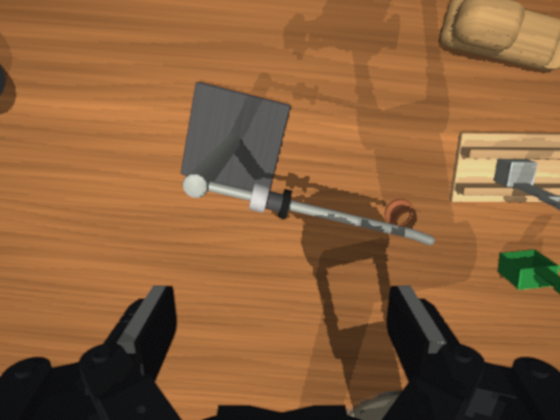

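Emit:
play_rows:
  steps:
    - [0,0,1,0.05,0]
    - [0,0,1,0.05,0]
    - [0,0,1,0.05,0]
    - [0,0,1,0.05,0]
    - [0,0.1,1,0.05,0]
    - [0,0.2,1,0.1,0]
    - [0,0.2,1,0.1,0]
    - [0,0.2,1,0.1,0]
    - [0,0.2,1,0.1,0]
    - [0,0.3,1,0.1,0]
    - [0,0.3,1,0.1,0]
    - [0,0.3,1,0.1,0]
    - [0,0.3,1,0.1,0]
    - [0,0.3,1,0.1,0]
    - [0,0.3,1,0.1,0]
    - [0,0.3,1,0.1,0]
    - [0,0.3,1,0.05,0]
    - [0,0.2,1,0.03,0]
    - [0,0.02,0.4,0,0]
    - [0,0,0,0,0]

```text
clock: 7.0
position: [0.543, -0.294, 0.3541]
ee_rot: [-0.031, -0.706, -0.032, 0.706]
contact_force: [-0.1, 0.8, -0.8]
width: 0.0853
```

```bash
python3 - <<'E'
from h import *
s=st(); m=manip.camera_model('wrist'); im,d=shot('wrist','w2'); P=cloud('wrist',d,m); np.save('pics/w2P.npy',P)
for z0,n in [(.168,'tab'),(.195,'top')]:
  H=P[(P[...,2]>z0)&(P[...,2]<.22)&(d>0)&(abs(P[...,0]-.544)<.03)&(abs(P[...,1]+.293)<.04)]
  print(n,len(H),H.min(0).round(4),H.max(0).round(4),cv2.minAreaRect(H[:,:2].astype(np.float32)*1000))
rel([.544,-.293,.251])
E
```

```text
t 7.0 pos [ 0.543  -0.294   0.3541] yawy -84.9 F [-0.1   0.84 -0.79] w 0.0853 q [-0.61  0.32  1.32  0.    1.5   0.87]
tab 902 [ 0.5386 -0.3079  0.168 ] [ 0.5472 -0.2802  0.2149] ((543.3280639648438, -294.07452392578125), (7.0806121826171875, 27.434816360473633), 5.208304405212402)
top 472 [ 0.5397 -0.3022  0.195 ] [ 0.5469 -0.2861  0.2149] ((543.3837280273438, -294.1573791503906), (6.605874061584473, 15.962811470031738), 3.602318286895752)
t 7.05 pos [ 0.5429 -0.2929  0.3546] yawy -84.85 F [ 0.47  0.26 -0.15] w 0.0853 q [-0.61  0.32  1.32  0.    1.5   0.87]
rel rows [ 3.453  0.012 -0.033]
```

View pics/w2.png

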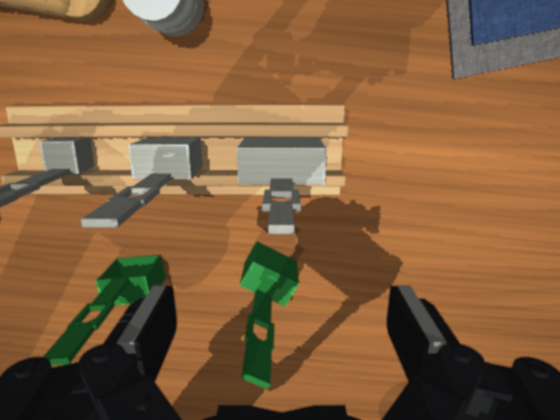

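Emit:
play_rows:
  newtons: 80
  steps:
    - [0,1,0,0,0]
    - [0,1,0,0,0]
    - [0,1,0,0,0]
    - [0,0.45,0,0,0]
    - [0,0,0,0,0]
    - [1,0,0,0,0]
    - [1,0,0,0,0]
    - [1,0,0,0,0]
    - [1,0,0,0,0]
    - [1,0,0,0,0]
    - [1,0,0,0,0]

```text
clock: 8.15
position: [0.5429, -0.2939, 0.2516]
ee_rot: [0.032, 0.707, 0.031, -0.706]
contact_force: [-1.4, 0.8, 2.8]
width: 0.0145
```

```bash
python3 - <<'E'
from h import *
st()
E
```

```text
t 8.15 pos [ 0.5429 -0.2939  0.2516] yawy -84.88 F [-1.35  0.81  2.77] w 0.0145 q [-0.61  0.37  1.5   0.    1.27  0.87]
```

Emit:
play_rows:
  steps:
    - [1,-0.5,0,0,0]
    - [1,-1,0,0,0]
    - [1,-1,0,0,0]
    - [1,-1,0,0,0]
    - [1,-1,0,0,0]
    - [1,-1,0,0,0]
    - [1,-1,0,0,0]
    - [1,-0.5,-0.5,0,0]
    - [1,0,-1,0,0]
    - [1,0,-1,0,0]
    - [1,0,-1,0,0]
    - [1,0,-1,0,0]
    - [1,0,-1,0,0]
    - [1,0,-1,0,0]
    - [1,0,-1,0,0]
    - [1,0,-1,0,0]
    - [1,0,-1,0,0]
    - [1,0,-1,0,0]
    - [1,0,-1,0,0]
    - [1,0,-1,0,0]

```text
clock: 10.15
position: [0.5079, 0.0816, 0.4598]
ee_rot: [-0.032, -0.706, -0.032, 0.707]
contact_force: [-0.6, 0.3, -2.0]
width: 0.0146
```

Emit:
play_rows:
  steps:
    - [1,0,-0.5,0.1,-0.65]
    - [1,0.3,0,0,-1]
    - [1,0.3,0,0,-1]
    - [1,0.3,0,0,-1]
    - [1,0.3,0,0,-1]
    - [1,0.3,0,0,-1]
    - [1,0.3,0,0,-1]
    - [1,0.3,0,0,-1]
    - [1,0.3,0,0,-1]
    - [1,0.3,0,0,-1]
    - [1,0.3,0,0,-1]
    - [1,0.3,0,0,-1]
    - [1,0.3,0,0,-1]
    - [1,0,0,0,0]
    - [1,0,0,0,0]

```text
clock: 11.65
position: [0.5041, 0.0947, 0.3523]
ee_rot: [-0.458, -0.538, -0.459, 0.538]
contact_force: [-0.3, -0.1, -1.1]
width: 0.0139
```

```bash
python3 - <<'E'
from h import *
rel([.5051,.095,.3506]); m=manip.camera_model('wrist'); shot('wrist','w3'); shot('side','s3')
im=cv2.imread('pics/s3.png'); cv2.imwrite('pics/s3z.png',cv2.resize(im[80:300,150:330],None,fx=2.7,fy=2.7,interpolation=cv2.INTER_CUBIC))
E
```

```text
t 11.65 pos [0.5041 0.0947 0.3523] yawy -9.07 F [-0.26 -0.1  -1.13] w 0.0139 q [0.05 0.16 1.54 0.   1.44 0.21]
rel rows [ 0.058  0.03  -0.013]
```

View pics/w3.png

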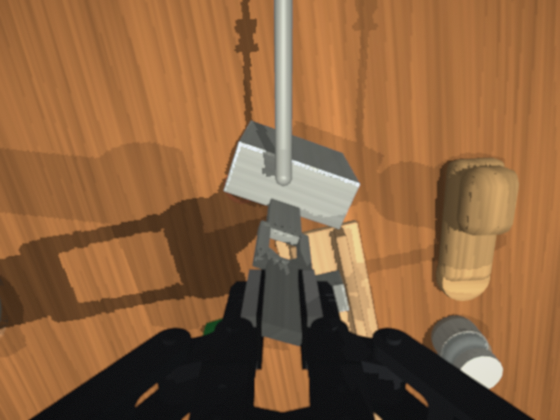

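View pics/s3z.png

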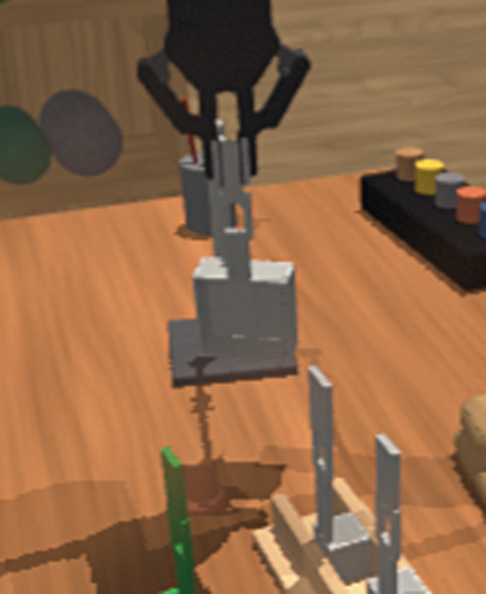

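```bash
python3 - <<'E'
from h import *
m=manip.camera_model('wrist'); P=cloud('wrist',np.load('pics/w3.npy'),m)
H=P[(P[...,2]>.165)&(P[...,2]<.2)&(abs(P[...,0]-.505)<.07)&(abs(P[...,1]-.1)<.07)]
print(len(H),H.min(0),H.max(0),np.median(H[:,2]),cv2.minAreaRect(H[:,:2].astype(np.float32)*1000))
A=np.c_[H[:,:2],np.ones(len(H))]; print('plane',np.linalg.lstsq(A,H[:,2],rcond=None)[0])
P=cloud('side',np.load('pics/s3.npy'))
H=P[(P[...,2]>.12)&(P[...,2]<.2)&(abs(P[...,0]-.505)<.07)&(abs(P[...,1]-.1)<.07)]
print(len(H),H.min(0),H.max(0),cv2.minAreaRect(H[:,:2].astype(np.float32)*1000))
H=P[(P[...,2]>.27)&(P[...,2]<.31)&(abs(P[...,0]-.505)<.012)&(abs(P[...,1]-.09)<.03)]
print('tab',len(H),H.min(0),H.max(0),cv2.minAreaRect(H[:,:2].astype(np.float32)*1000))
E
```

```text
6877 [0.47199372 0.08204814 0.1650618 ] [0.55814664 0.15071346 0.19987157] 0.19549399680278803 ((515.236328125, 116.15045928955078), (36.645626068115234, 80.42443084716797), 61.22871017456055)
plane [-0.12802638 -0.21822821  0.28524205]
1073 [0.47287172 0.08082177 0.12003068] [0.55909686 0.15130107 0.19975776] ((515.9837646484375, 117.9590835571289), (42.343482971191406, 81.53556823730469), 60.288734436035156)
tab 196 [0.49326596 0.07937733 0.27000925] [0.5169102  0.10844966 0.30972673] ((505.63531494140625, 93.84861755371094), (23.971111297607422, 27.673702239990234), 75.15985870361328)
```

```bash
python3 - <<'E'
import cv2
im=cv2.imread('pics/w3.png'); cv2.imwrite('pics/w3z.png',cv2.resize(im[170:400,190:390],None,fx=2.6,fy=2.6,interpolation=cv2.INTER_CUBIC))
im=cv2.imread('pics/s3.png'); cv2.imwrite('pics/s3y.png',cv2.resize(im[80:190,195:270],None,fx=5.4,fy=5.4,interpolation=cv2.INTER_CUBIC))
E
```

```text
(no output)
```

View pics/w3z.png

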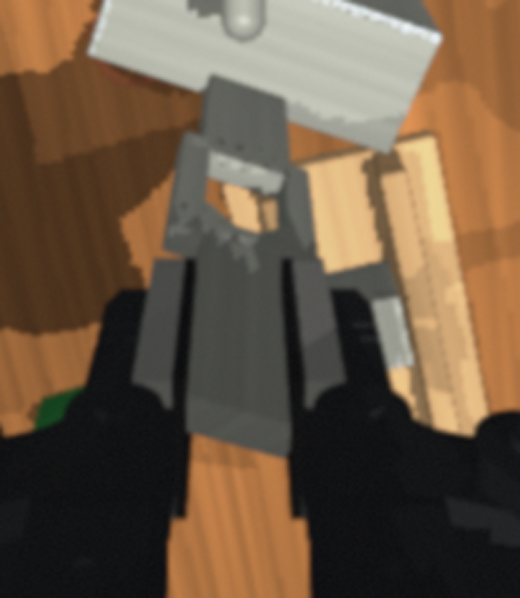

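View pics/s3y.png

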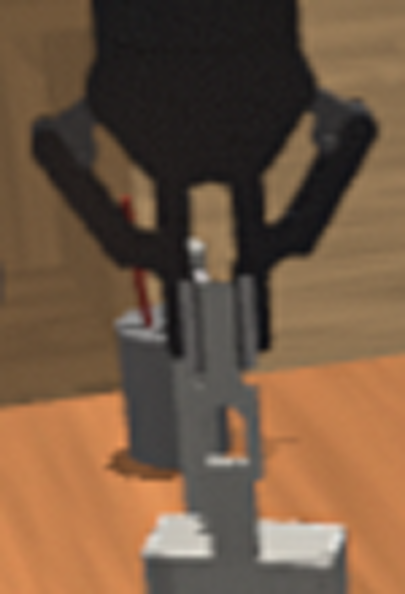

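Emit:
play_rows:
  newtons: 110
  steps:
    - [1,0,0,0,-0.2]
    - [1,0,0,0,-0.5]
    - [1,0,0,0,-0.5]
    - [1,0,0,0,-0.5]
    - [1,0,0,0,-0.5]
    - [1,0,0,0,-0.5]
    - [1,0,0,0,-0.4]
    - [1,0,0,0,-0.2]
    - [1,0,0,0,0]

```text
clock: 12.65
position: [0.5049, 0.0943, 0.3531]
ee_rot: [0.545, 0.451, 0.545, -0.45]
contact_force: [-0.4, 0.3, -1.0]
width: 0.0135
```

```bash
cat > cup.py <<'E'
from h import *
import sys
n=sys.argv[1]; s=st(); m=manip.camera_model('wrist'); im,d=shot('wrist',n); P=cloud('wrist',d,m); np.save(f'pics/{n}P.npy',P)
tx,ty=s['position'][:2]; e=s['position'][2]-.0896
H=P[(P[...,2]>e-.095)&(P[...,2]<e-.055)&(np.hypot(P[...,0]-tx,P[...,1]-ty)<.09)&(d>0)]
print(len(H),cv2.minAreaRect(H[:,:2].astype(np.float32)*1000))
A=np.c_[H[:,:2],np.ones(len(H))]; print('plane',np.linalg.lstsq(A,H[:,2],rcond=None)[0])
E
python3 cup.py w4
```

```text
t 12.65 pos [0.5049 0.0943 0.3531] yawy 10.82 F [-0.41  0.26 -1.01] w 0.0135 q [ 0.05  0.16  1.54  0.    1.44 -0.14]
7062 ((507.5840148925781, 117.82490539550781), (36.2010498046875, 80.42253112792969), 81.04188537597656)
plane [-0.04326769 -0.21753448  0.241971  ]
```

View pics/w4.png

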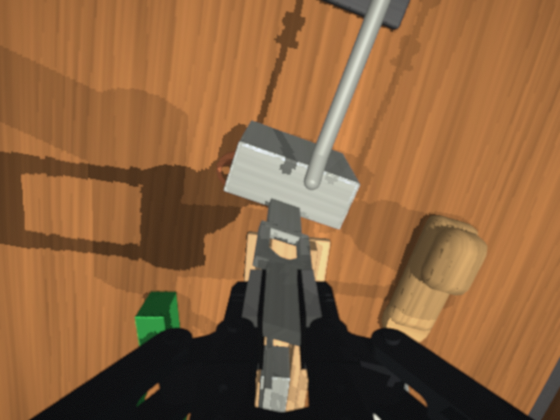

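Emit:
play_rows:
  steps:
    - [1,0.13,0.09,-0.25,0]
    - [1,0,0.18,-0.5,0]
    - [1,0,0.18,-0.5,0]
    - [1,0,0.18,-0.5,0]
    - [1,0,0.18,-0.5,0]
    - [1,0,0.09,-0.25,0]
    - [1,0,0,0,0]

```text
clock: 13.4
position: [0.5174, 0.1744, 0.3487]
ee_rot: [0.545, 0.45, 0.545, -0.45]
contact_force: [-0.3, -0.7, -2.1]
width: 0.0132
```

```bash
python3 cup.py w5; python3 - <<'E'
from h import *
shot('side','s5')
im=cv2.imread('pics/s5.png'); cv2.imwrite('pics/s5z.png',cv2.resize(im[80:230,190:290],None,fx=4,fy=4,interpolation=cv2.INTER_CUBIC))
E
```

```text
t 13.4 pos [0.5174 0.1744 0.3487] yawy 10.94 F [-0.26 -0.67 -2.06] w 0.0132 q [0.2  0.21 1.48 0.   1.45 0.01]
6570 ((519.7776489257812, 197.90184020996094), (36.33180618286133, 80.40428161621094), 81.07913970947266)
plane [-0.04306095 -0.2213354   0.25624287]
```

View pics/w5.png

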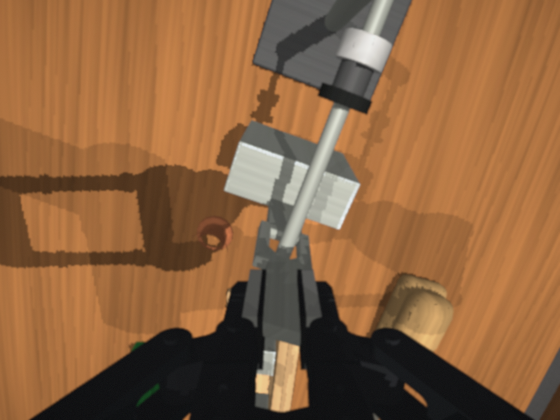

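View pics/s5z.png

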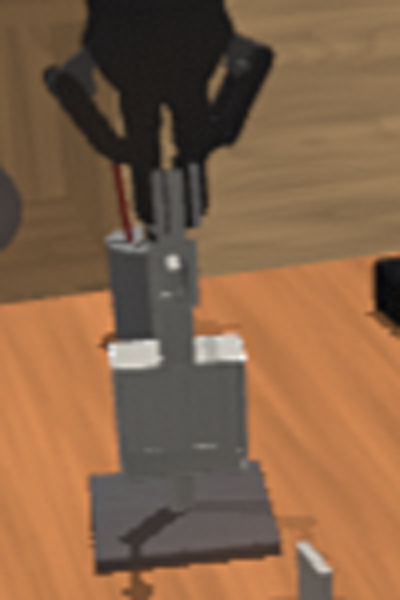

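Emit:
play_rows:
  steps:
    - [1,0.15,0,0,0]
    - [1,0.15,0,0,0]
    - [1,0.07,0,0,0]
    - [1,0,0,0,0]

```text
clock: 13.9
position: [0.5172, 0.1725, 0.3385]
ee_rot: [0.545, 0.451, 0.545, -0.451]
contact_force: [-0.9, -0.7, 2.7]
width: 0.0131
```

```bash
python3 cup.py w6
```

```text
t 13.9 pos [0.5172 0.1725 0.3385] yawy 10.79 F [-0.88 -0.7   2.67] w 0.0131 q [ 0.19  0.21  1.51 -0.    1.42  0.01]
6511 ((519.6654052734375, 195.83299255371094), (36.64485549926758, 80.1993179321289), 81.01547241210938)
plane [-0.0424808  -0.22604605  0.24614924]
```

Emit:
play_rows:
  newtons: 120
  steps:
    - [0.7,0,0,0,0]
    - [0.7,0,0,0,0]
    - [0.7,0,0,0,0.3]
    - [0.7,0,0,0,1]
    - [0.7,0,0,0,1]
    - [0.7,0,0,0,1]
    - [0.7,0,0,0,0]
    - [0.7,0,0,0,0]

```text
clock: 14.75
position: [0.5173, 0.1731, 0.3376]
ee_rot: [-0.46, -0.537, -0.46, 0.537]
contact_force: [-0.4, -0.4, 0.6]
width: 0.0257
```

```bash
python3 cup.py w7
```

```text
t 14.75 pos [0.5173 0.1731 0.3376] yawy -8.85 F [-0.36 -0.36  0.6 ] w 0.0257 q [0.2  0.21 1.51 0.   1.42 0.35]
5993 ((517.7760620117188, 185.85601806640625), (34.19026565551758, 80.24388885498047), 82.60258483886719)
plane [-0.03895943 -0.22708775  0.24080931]
```

View pics/w7.png

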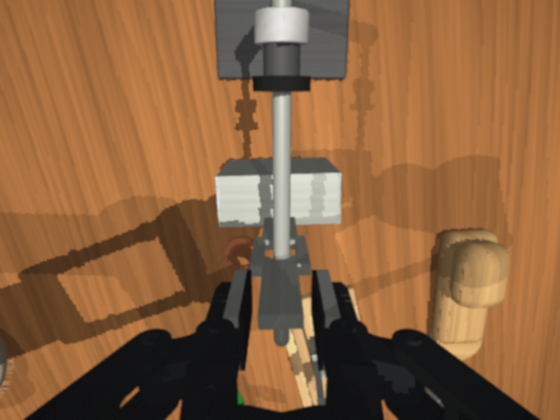

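```bash
python3 - <<'E'
from h import *
P=np.load('pics/w7P.npy'); d=np.load('pics/w7.npy')
for z0 in (.262,.27,.278,.286,.294):
    H=P[(abs(P[...,2]-z0)<.004)&(abs(P[...,0]-.516)<.02)&(abs(P[...,1]-.165)<.03)&(d>.05)]
    H=H[abs(H[:,0]-(.5233+.158*(H[:,1]-.21)))<.009]
    if len(H): print(z0,len(H),H.mean(0).round(4),H[:,1].min().round(4),H[:,1].max().round(4))
print([(r['conf'],c2w('wrist',r['location'])) for q in ('large_eye','large_grip') for r in manip.mark_of('wrist',q)])
E
```

```text
0.262 274 [0.5178 0.1796 0.2621] 0.178 0.1809
0.27 321 [0.5181 0.18   0.2701] 0.1782 0.1815
0.278 362 [0.5181 0.1805 0.2782] 0.1788 0.1819
0.286 429 [0.5184 0.181  0.2861] 0.1794 0.1823
0.294 513 [0.5185 0.1814 0.2941] 0.1794 0.1828
[(0.81, array([0.51709681, 0.17803595, 0.25110547])), (0.87, array([0.5183772 , 0.17580249, 0.28141752]))]
```

Emit:
play_rows:
  newtons: 120
  steps:
    - [0.7,0,0,-0.16,0]
    - [0.7,0,0,0,0]
    - [1,0,0,0,0]
    - [1,0,0,0,0]
    - [1,0,0,0,0]
    - [1,0,0,0,0]
    - [1,-0.04,0,0,0]
    - [1,0,0,-0.15,0]
    - [1,0,0,-0.3,0]
    - [1,0,0,-0.3,0]
    - [1,0,0,-0.3,0]
    - [1,0,0,-0.3,0]
    - [1,0,0,-0.3,0]
    - [1,0,0,-0.15,0]
    - [1,0,0,0,0]

```text
clock: 16.4
position: [0.5265, 0.2319, 0.3389]
ee_rot: [-0.46, -0.537, -0.46, 0.537]
contact_force: [-0.3, 0.2, -1.8]
width: 0.0136
```

```bash
python3 cup.py w8; python3 - <<'E'
from h import *
P=np.load('pics/w8P.npy'); d=np.load('pics/w8.npy')
for z0 in (.262,.27,.278,.286,.294):
    H=P[(abs(P[...,2]-z0)<.004)&(abs(P[...,0]-.526)<.02)&(abs(P[...,1]-.235)<.03)&(d>.05)]
    H=H[abs(H[:,0]-(.5233+.158*(H[:,1]-.21)))<.006]
    if len(H): print(z0,len(H),H.mean(0).round(4),H[:,1].min().round(4),H[:,1].max().round(4))
E
```

```text
t 16.4 pos [0.5265 0.2319 0.3389] yawy -8.91 F [-0.33  0.2  -1.76] w 0.0136 q [0.29 0.26 1.44 0.   1.44 0.45]
4432 ((528.1334228515625, 236.40048217773438), (34.32716751098633, 80.5587158203125), 79.400634765625)
plane [-0.03759835 -0.21639291  0.24993176]
0.262 258 [0.5281 0.2406 0.2612] 0.233 0.2594
0.27 210 [0.5274 0.2353 0.2701] 0.2337 0.2367
0.278 252 [0.5274 0.2362 0.2781] 0.2341 0.2382
0.286 295 [0.5276 0.237  0.2861] 0.2353 0.2385
0.294 336 [0.5277 0.2378 0.2939] 0.2358 0.2395
```

View pics/w8.png

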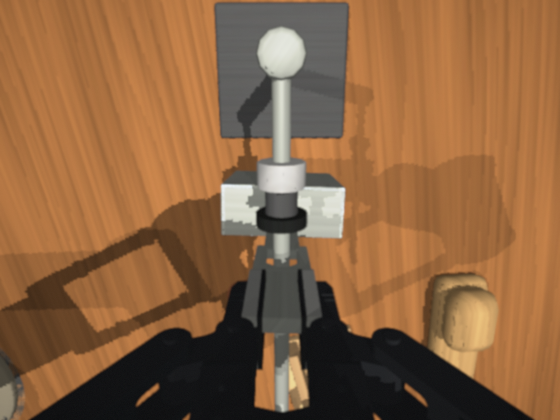

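Emit:
play_rows:
  steps:
    - [1,0,0,-0.1,0]
    - [1,0,0,-0.1,0]
    - [1,0,0,-0.1,0]
    - [1,0,0,0,0]

```text
clock: 16.85
position: [0.5279, 0.2403, 0.3391]
ee_rot: [0.459, 0.538, 0.459, -0.537]
contact_force: [-0.1, -1.3, -1.7]
width: 0.0133
```

```bash
cat > buf.py <<'E'
from h import *
import sys
n=sys.argv[1]; s=st(); u=np.array([.156,.988,0]); print('Fu',(s['contact_force']@u).round(2))
m=manip.camera_model('wrist'); im,d=shot('wrist',n); P=cloud('wrist',d,m); np.save(f'pics/{n}P.npy',P)
g=im.astype(int).sum(-1)
D=(d>0)&(P[...,2]>.245)&(P[...,2]<.262)&(abs(P[...,0]-(.5233+.158*(P[...,1]-.21)))<.016)&(P[...,1]>.225)&(P[...,1]<.3)
B=D&(g<120); 
if B.sum(): 
    print('black',B.sum(),'u range',[np.percentile((P[B]@u),p).round(4) for p in (1,50,99)])
top=(d>0)&(P[...,2]>.2545)&(P[...,2]<.262)&D&(P[...,1]<.275)
uu=P[top]@u; 
h,e=np.histogram(uu,bins=np.arange(.30,.38,.002)); 
W=D&(g>450); print('collar white u',[np.percentile((P[W]@u),p).round(4) for p in (1,50,99)] if W.sum() else None)
for z0 in (.262,.27,.278,.286,.294):
    H=P[(abs(P[...,2]-z0)<.003)&(abs(P[...,1]-s['position'][1])<.025)&(d>.05)]
    H=H[abs(H[:,0]-(.5233+.158*(H[:,1]-.21)))<.006]
    if len(H): print(' tab face z',z0,'u',np.median(H@u).round(4))
print('tcp u',(s['position']@u).round(4))
E
python3 buf.py w9
```

```text
t 16.85 pos [0.5279 0.2403 0.3391] yawy -8.96 F [-0.09 -1.32 -1.66] w 0.0133 q [0.31 0.27 1.43 0.   1.44 0.46]
Fu -1.32
black 717 u range [np.float64(0.3331), np.float64(0.337), np.float64(0.3388)]
collar white u [np.float64(0.3256), np.float64(0.3592), np.float64(0.3796)]
 tab face z 0.262 u 0.3224
 tab face z 0.27 u 0.3233
 tab face z 0.278 u 0.3241
 tab face z 0.286 u 0.325
 tab face z 0.294 u 0.3258
tcp u 0.3198
```

View pics/w9.png

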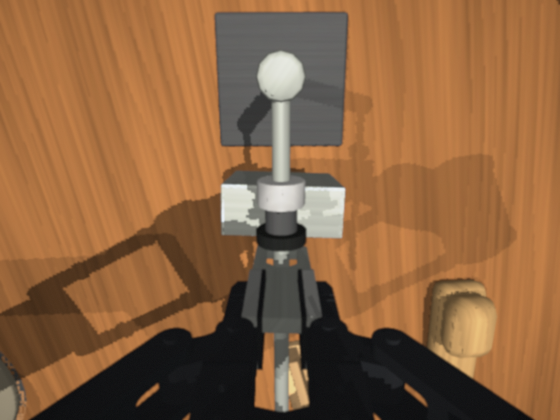

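Emit:
play_rows:
  steps:
    - [1,0,0,-0.1,0]
    - [1,0,0,-0.1,0]
    - [1,0,0,0,0]

```text
clock: 17.2
position: [0.5289, 0.2463, 0.339]
ee_rot: [0.459, 0.538, 0.46, -0.537]
contact_force: [-0.0, 0.2, -0.8]
width: 0.013
```

Emit:
play_rows:
  steps:
    - [1,0,0,-0.07,0]
    - [1,0,0,0,0]

```text
clock: 17.4
position: [0.5292, 0.2482, 0.339]
ee_rot: [0.459, 0.538, 0.459, -0.537]
contact_force: [-0.4, -0.3, -1.0]
width: 0.0132
```

```bash
python3 buf.py w10
```

```text
t 17.4 pos [0.5292 0.2482 0.339 ] yawy -8.96 F [-0.4  -0.31 -0.98] w 0.0132 q [0.32 0.27 1.42 0.   1.45 0.48]
Fu -0.37
black 779 u range [np.float64(0.3328), np.float64(0.3369), np.float64(0.3389)]
collar white u [np.float64(0.3508), np.float64(0.3596), np.float64(0.3798)]
 tab face z 0.262 u 0.3305
 tab face z 0.27 u 0.3313
 tab face z 0.278 u 0.3321
 tab face z 0.286 u 0.333
 tab face z 0.294 u 0.3338
tcp u 0.3278
```

Emit:
play_rows:
  steps:
    - [1,0,0,-0.06,0]
    - [1,0,0,0,0]

```text
clock: 17.65
position: [0.5295, 0.2499, 0.339]
ee_rot: [0.459, 0.538, 0.459, -0.537]
contact_force: [-0.1, 0.4, -1.5]
width: 0.0134
```

Emit:
play_rows:
  steps:
    - [1,0,0,-0.06,0]
    - [1,0,0,0,0]

```text
clock: 17.85
position: [0.5296, 0.251, 0.339]
ee_rot: [-0.46, -0.537, -0.459, 0.538]
contact_force: [0.2, -2.5, -1.0]
width: 0.0135
```

```bash
python3 buf.py w11
```

```text
t 17.85 pos [0.5296 0.251  0.339 ] yawy -8.97 F [ 0.24 -2.47 -1.03] w 0.0135 q [ 0.32  0.28  1.42 -0.    1.45  0.48]
Fu -2.41
black 801 u range [np.float64(0.3324), np.float64(0.337), np.float64(0.3389)]
collar white u [np.float64(0.3508), np.float64(0.3596), np.float64(0.3796)]
 tab face z 0.262 u 0.333
 tab face z 0.27 u 0.3339
 tab face z 0.278 u 0.3347
 tab face z 0.286 u 0.3356
 tab face z 0.294 u 0.3365
tcp u 0.3306
```

Emit:
play_rows:
  steps:
    - [1,0,0,-0.07,0]
    - [1,0,0,-0.07,0]
    - [1,0,0,0,0]

```text
clock: 18.2
position: [0.5302, 0.2545, 0.3389]
ee_rot: [-0.46, -0.537, -0.459, 0.539]
contact_force: [-1.1, -6.8, 0.1]
width: 0.0133
```

```bash
python3 buf.py w12
```

```text
t 18.2 pos [0.5302 0.2545 0.3389] yawy -8.98 F [-1.1  -6.76  0.06] w 0.0133 q [ 0.33  0.28  1.41 -0.    1.45  0.49]
Fu -6.85
black 787 u range [np.float64(0.3359), np.float64(0.3403), np.float64(0.3422)]
collar white u [np.float64(0.3509), np.float64(0.3598), np.float64(0.3797)]
 tab face z 0.262 u 0.3364
 tab face z 0.27 u 0.3372
 tab face z 0.278 u 0.3382
 tab face z 0.286 u 0.3391
 tab face z 0.294 u 0.34
tcp u 0.3342
```

Emit:
play_rows:
  steps:
    - [1,0,0,-0.05,0]
    - [1,0,0,0,0]
    - [1,0,0,0,0]
    - [1,0,0,0,0]
    - [1,0,0,0,0]
    - [1,0,0,0,0]

```text
clock: 18.85
position: [0.5303, 0.2554, 0.3389]
ee_rot: [-0.46, -0.536, -0.458, 0.539]
contact_force: [-1.4, -6.2, 0.2]
width: 0.0134
```

```bash
python3 buf.py w13
```

```text
t 18.85 pos [0.5303 0.2554 0.3389] yawy -8.99 F [-1.45 -6.21  0.17] w 0.0134 q [ 0.33  0.28  1.41 -0.    1.45  0.49]
Fu -6.36
black 786 u range [np.float64(0.3368), np.float64(0.3412), np.float64(0.3429)]
collar white u [np.float64(0.3508), np.float64(0.3597), np.float64(0.3797)]
 tab face z 0.262 u 0.3372
 tab face z 0.27 u 0.3381
 tab face z 0.278 u 0.339
 tab face z 0.286 u 0.3399
 tab face z 0.294 u 0.341
tcp u 0.3351
```

Emit:
play_rows:
  steps:
    - [1,0,0,-0.03,0]
    - [1,0,0,0,0]
    - [1,0,0,0,0]
    - [1,0,0,0,0]
    - [1,0,0,0,0]
    - [1,0,0,0,0]

```text
clock: 19.5
position: [0.5304, 0.2561, 0.339]
ee_rot: [-0.46, -0.536, -0.458, 0.539]
contact_force: [-1.4, -7.6, -0.5]
width: 0.0133
```

```bash
python3 buf.py w14
```

```text
t 19.5 pos [0.5304 0.2561 0.339 ] yawy -9.0 F [-1.42 -7.57 -0.46] w 0.0133 q [ 0.33  0.28  1.41 -0.    1.45  0.49]
Fu -7.7
black 788 u range [np.float64(0.3373), np.float64(0.3417), np.float64(0.3436)]
collar white u [np.float64(0.3509), np.float64(0.3597), np.float64(0.3797)]
 tab face z 0.262 u 0.3378
 tab face z 0.27 u 0.3387
 tab face z 0.278 u 0.3397
 tab face z 0.286 u 0.3406
 tab face z 0.294 u 0.3415
tcp u 0.3358
```

Emit:
play_rows:
  steps:
    - [1,0,0,0.07,0]
    - [1,0,0,0.07,0]
    - [1,0,0,0,0]
    - [0.6,0,0,0,0]
    - [0.5,0,0,0,0]
    - [0.4,0,0,0,0]
    - [0.3,0,0,0,0]
    - [0.3,-0.3,0,0,0]
    - [0.3,-0.7,0,0,0]
    - [0.3,-0.7,0,0,0]
    - [0.2,-0.7,0,0,0]

```text
clock: 20.65
position: [0.5301, 0.2542, 0.4126]
ee_rot: [0.459, 0.538, 0.459, -0.537]
contact_force: [1.0, -0.4, -0.3]
width: 0.0679
```

```bash
python3 cup.py w15; python3 - <<'E'
from h import *
shot('side','s15')
im=cv2.imread('pics/s15.png'); cv2.imwrite('pics/s15z.png',cv2.resize(im[80:230,190:290],None,fx=4,fy=4,interpolation=cv2.INTER_CUBIC))
E
```

```text
t 20.65 pos [0.5301 0.2542 0.4126] yawy -8.96 F [ 1.05 -0.43 -0.29] w 0.0679 q [0.33 0.26 1.27 0.   1.61 0.48]
4384 ((529.8392333984375, 250.264892578125), (171.7646942138672, 27.611404418945312), 84.31796264648438)
plane [0.00433958 0.02863892 0.24228361]
```

View pics/w15.png

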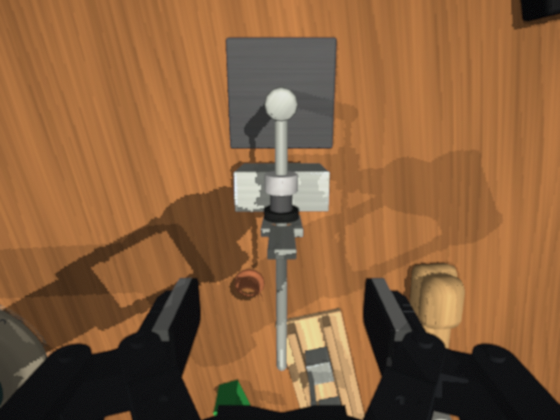

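View pics/s15z.png

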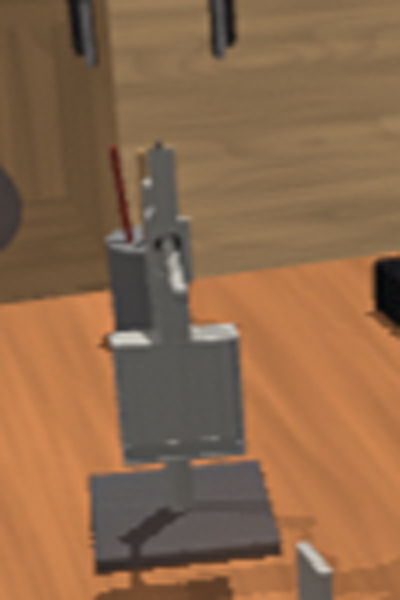

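Emit:
play_rows:
  steps:
    - [0,0,0,0,0.65]
    - [0,0,0,0,1]
    - [0,0,0,0,1]
    - [0,0,0,0,1]
    - [0,0,0,0,1]
    - [0,0,0,0,1]
    - [0,0,0,0,1]
    - [0,0,0,0,1]
    - [0,0,0,0,1]
    - [0,0,0,0,1]
    - [0,0,0,0,1]
    - [0,0,0,0,1]
    - [0,0,0,0,1]
    - [0,0,1,0.1,0]
    - [0,0,1,0.1,0]
    - [0,0,1,0.1,0]
    - [0,0,1,0.1,0]
    - [0,0,1,0.1,0]
    - [0,0,1,0.1,0]
    - [0,0,1,0.1,0]

```text
clock: 22.75
position: [0.5275, 0.0418, 0.4102]
ee_rot: [-0.032, -0.706, -0.032, 0.707]
contact_force: [1.0, -0.6, 0.4]
width: 0.0856
```

Emit:
play_rows:
  steps:
    - [0,0.2,1,0.1,0]
    - [0,0.4,1,0.1,0]
    - [0,0.4,1,0.1,0]
    - [0,0.4,1,0.1,0]
    - [0,0.4,1,0.1,0]
    - [0,0.3,1,0,0]
    - [0,0.2,1,0,0]
    - [0,0,0.3,0,0]
    - [0,0,0,0,0]

```text
clock: 23.65
position: [0.5324, -0.1774, 0.3411]
ee_rot: [-0.031, -0.706, -0.031, 0.707]
contact_force: [0.4, 0.2, -0.1]
width: 0.0851
```

```bash
cat > tab.py <<'E'
from h import *
import sys
n,tx,ty,zt,wid=sys.argv[1],*map(float,sys.argv[2:6])
s=st(); m=manip.camera_model('wrist'); im,d=shot('wrist',n); P=cloud('wrist',d,m); np.save(f'pics/{n}P.npy',P)
for z0 in (zt-.045,zt-.02):
  H=P[(P[...,2]>z0)&(P[...,2]<zt+.006)&(d>0)&(abs(P[...,0]-tx)<.03)&(abs(P[...,1]-ty)<.04)]
  r=cv2.minAreaRect(H[:,:2].astype(np.float32)*1000); print(len(H),H.min(0).round(4),H.max(0).round(4),r)
rel([r[0][0]/1000,r[0][1]/1000,zt-.050+.035+.054])
E
python3 tab.py w16 .5335 -.1765 .201 24
```

```text
t 23.65 pos [ 0.5324 -0.1774  0.3411] yawy -84.99 F [ 0.43  0.19 -0.13] w 0.0851 q [-0.45  0.24  1.47  0.    1.44  1.04]
1205 [ 0.529  -0.1913  0.1561] [ 0.5367 -0.1638  0.2038] ((532.8086547851562, -177.47280883789062), (6.484816074371338, 27.22173309326172), 4.661709308624268)
769 [ 0.529  -0.1892  0.181 ] [ 0.5367 -0.1653  0.2038] ((532.7974243164062, -177.33518981933594), (6.484816074371338, 24.056957244873047), 4.661709308624268)
t 23.7 pos [ 0.5324 -0.1763  0.3416] yawy -84.93 F [-0.16  0.19 -0.89] w 0.0853 q [-0.44  0.24  1.47  0.    1.44  1.04]
rel rows [ 3.386  0.04  -0.011]
```

View pics/w16.png

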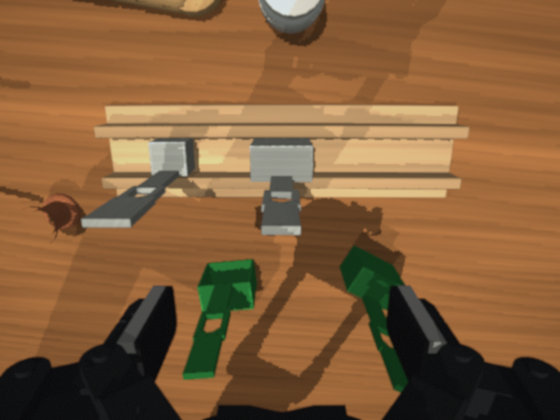

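Emit:
play_rows:
  newtons: 120
  steps:
    - [0,1,0,0,0]
    - [0,1,0,0,0]
    - [0,1,0,0,0]
    - [0,0.38,0,0,0]
    - [0,0,0,0,0]
    - [1,0,0,0,0]
    - [1,0,0,0,0]
    - [1,0,0,0,0]
    - [1,0,0,0,0]
    - [1,0,0,0,0]
    - [1,0,0,0,0]
    - [1,0,0,0,0]
    - [1,-0.2,0,0,0]
    - [1,-0.5,0,0,0]
    - [1,-0.5,0,0,0]
    - [1,-0.3,0,0,0]
    - [1,0,0,0,0]

```text
clock: 25.4
position: [0.533, -0.1768, 0.2867]
ee_rot: [0.032, 0.707, 0.031, -0.706]
contact_force: [-0.2, 0.8, -1.0]
width: 0.0212
```

```bash
sed -i 's/print(len(H),cv2.minAreaRect/H=H[H[:,2]>np.percentile(H[:,2],90)-.012];print(len(H),cv2.minAreaRect/' cup.py; python3 cup.py w17
```

```text
t 25.4 pos [ 0.533  -0.1768  0.2867] yawy -84.87 F [-0.18  0.78 -1.01] w 0.0212 q [-0.44  0.26  1.56  0.    1.31  1.04]
4593 ((546.8272094726562, -176.30690002441406), (34.32966613769531, 58.1724853515625), 4.965420246124268)
plane [-0.19996287 -0.01852483  0.22298371]
```

View pics/w17.png

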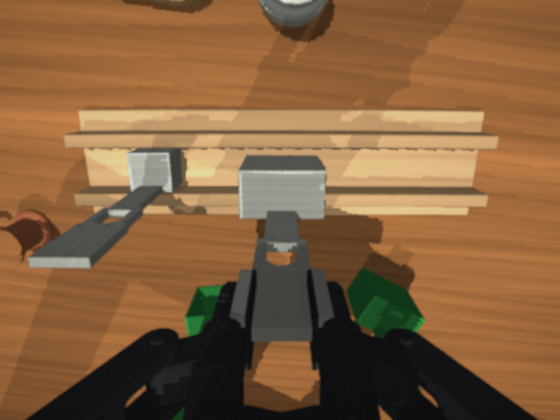

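Emit:
play_rows:
  steps:
    - [1,-0.5,0,0,0]
    - [1,-1,0,0,0]
    - [1,-1,0,0,0]
    - [1,-1,0,0,0]
    - [1,-1,-0.2,0,0]
    - [1,-0.5,-0.5,0,0]
    - [1,0,-0.8,0,0]
    - [1,0,-1,0,0]
    - [1,0,-1,0,0]
    - [1,0,-1,0,0]
    - [1,0,-1,0,0]
    - [1,0,-1,0,0]
    - [1,0,-1,0,0]
    - [1,0,-0.8,0,0]
    - [1,0,-0.5,0,0]
    - [1,0,-0.3,0.1,0]
    - [1,0,0,0,-0.2]
    - [1,0,0,0,-0.4]
    - [1,0,0,0,-0.6]
    - [1,0,0,0,-0.8]

```text
clock: 27.45
position: [0.5053, 0.0938, 0.4354]
ee_rot: [-0.107, -0.699, -0.106, 0.699]
contact_force: [0.5, 0.1, -1.9]
width: 0.0215
```

Emit:
play_rows:
  steps:
    - [1,0,0,0,-0.9]
    - [1,0,0,0,-0.9]
    - [1,0,0,0,-0.9]
    - [1,0,0,0,-0.9]
    - [1,0,0,0,-0.9]
    - [1,0,0,0,-0.9]
    - [1,0,0,0,-0.9]
    - [1,0.3,0,0,-0.9]
    - [1,0.5,0,0,-0.9]
    - [1,0.5,0,0,-0.8]
    - [1,0.5,0,0,-0.7]
    - [1,0.5,0,0,-0.5]
    - [1,0.2,0,0,-0.4]
    - [1,0,0,0,-0.15]
    - [1,0,0,0,0]

```text
clock: 28.95
position: [0.5054, 0.0942, 0.3608]
ee_rot: [-0.459, -0.538, -0.459, 0.538]
contact_force: [0.3, -0.4, -0.4]
width: 0.0216
```

```bash
python3 cup.py w18; python3 -c "
from h import *
rel([.5051,.095,.3506])"
```

```text
t 28.95 pos [0.5054 0.0942 0.3608] yawy -9.04 F [ 0.33 -0.44 -0.37] w 0.0216 q [ 0.05  0.16  1.53 -0.    1.46  0.21]
4388 ((507.9132385253906, 106.55619812011719), (34.556251525878906, 58.22691345214844), 80.81892395019531)
plane [-0.0315074  -0.19613678  0.22784872]
t 29.0 pos [0.5056 0.0944 0.3611] yawy -9.04 F [-0.27  0.8  -1.  ] w 0.0216 q [ 0.05  0.16  1.52 -0.    1.46  0.21]
rel rows [ 0.349 -0.019 -0.017]
```

View pics/w18.png

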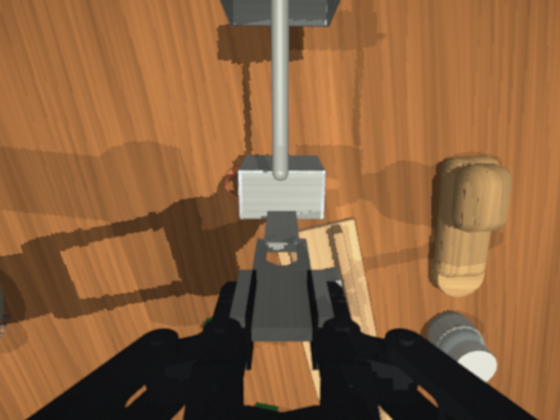

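Emit:
play_rows:
  steps:
    - [1,0.36,0,0,0]
    - [1,0,0,-0.2,0]
    - [1,0,0,-0.4,0]
    - [1,0,0,-0.4,0]
    - [1,0,0,-0.4,0]
    - [1,0,0,-0.4,0]
    - [1,0,0,-0.4,0]
    - [1,0,0,-0.2,0]
    - [1,0,0,0,0]
    - [1,0.15,0,0,0]
    - [1,0.15,0,0,0]
    - [1,0,0,0,0]

```text
clock: 30.2
position: [0.5162, 0.1657, 0.3401]
ee_rot: [-0.459, -0.537, -0.459, 0.538]
contact_force: [-0.1, 0.4, -1.4]
width: 0.0215
```

```bash
python3 cup.py w19; python3 - <<'E'
from h import *
shot('side','s19')
im=cv2.imread('pics/s19.png'); cv2.imwrite('pics/s19z.png',cv2.resize(im[80:230,190:290],None,fx=4,fy=4,interpolation=cv2.INTER_CUBIC))
E
```

```text
t 30.2 pos [0.5162 0.1657 0.3401] yawy -9.01 F [-0.06  0.38 -1.42] w 0.0215 q [ 0.18  0.21  1.51 -0.    1.43  0.34]
4741 ((522.7780151367188, 207.14076232910156), (92.17362976074219, 80.45042419433594), 80.95315551757812)
plane [0.01839537 0.131382   0.1380718 ]
```

View pics/w19.png

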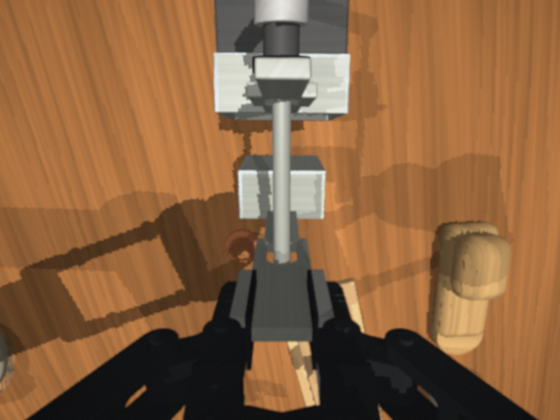

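View pics/s19z.png

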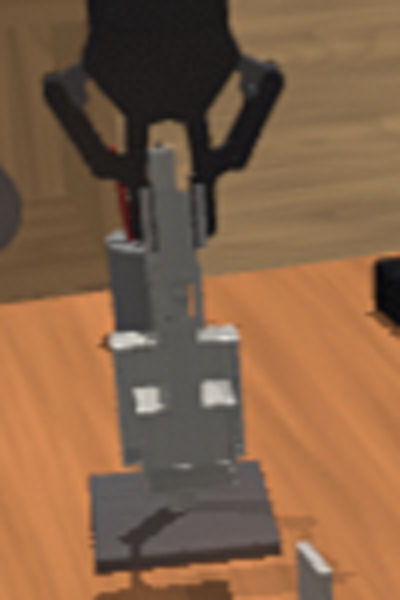

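Emit:
play_rows:
  steps:
    - [1,0.03,0,-0.2,0]
    - [1,0,0,-0.3,0]
    - [1,0,0,-0.3,0]
    - [1,0,0,-0.3,0]
    - [1,0,0,-0.2,0]
    - [1,0,0,0,0]

```text
clock: 30.9
position: [0.5226, 0.2059, 0.3398]
ee_rot: [0.46, 0.537, 0.46, -0.537]
contact_force: [-0.2, 0.8, -0.6]
width: 0.0217
```

```bash
python3 buf.py w20
```

```text
t 30.9 pos [0.5226 0.2059 0.3398] yawy -8.89 F [-0.19  0.82 -0.59] w 0.0217 q [0.25 0.24 1.47 0.   1.43 0.41]
Fu 0.79
black 725 u range [np.float64(0.3332), np.float64(0.3363), np.float64(0.3386)]
collar white u [np.float64(0.3053), np.float64(0.3576), np.float64(0.3796)]
 tab face z 0.262 u 0.2867
 tab face z 0.27 u 0.2868
 tab face z 0.278 u 0.2868
 tab face z 0.286 u 0.2867
 tab face z 0.294 u 0.287
tcp u 0.2849
```

View pics/w20.png

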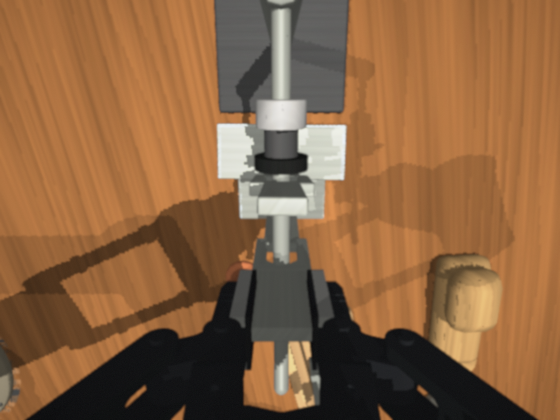

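Emit:
play_rows:
  steps:
    - [1,0,0,-0.2,0]
    - [1,0,0,-0.2,0]
    - [1,0,0,-0.2,0]
    - [1,0,0,0,0]

```text
clock: 31.35
position: [0.5254, 0.2233, 0.3398]
ee_rot: [0.459, 0.538, 0.46, -0.537]
contact_force: [0.2, -0.5, -0.9]
width: 0.0214
```

```bash
python3 buf.py w21
```

```text
t 31.35 pos [0.5254 0.2233 0.3398] yawy -8.93 F [ 0.24 -0.53 -0.89] w 0.0214 q [0.28 0.25 1.45 0.   1.44 0.44]
Fu -0.49
black 711 u range [np.float64(0.3331), np.float64(0.3367), np.float64(0.3387)]
collar white u [np.float64(0.324), np.float64(0.3583), np.float64(0.3797)]
 tab face z 0.262 u 0.3044
 tab face z 0.27 u 0.3044
 tab face z 0.278 u 0.3044
 tab face z 0.286 u 0.3043
 tab face z 0.294 u 0.3046
tcp u 0.3026
```

View pics/w21.png

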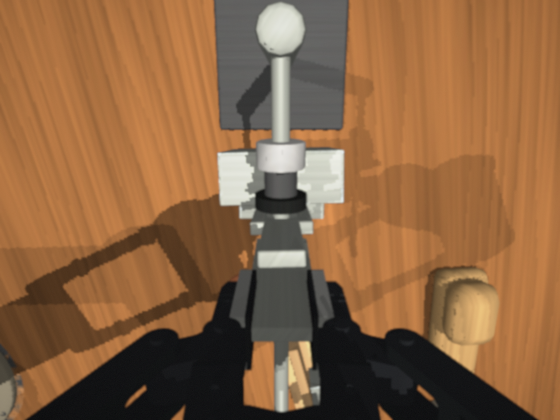

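Emit:
play_rows:
  steps:
    - [1,0,0,-0.15,0]
    - [1,0,0,-0.15,0]
    - [1,0,0,-0.1,0]
    - [1,0,0,-0.1,0]
    - [1,0,0,0,0]

```text
clock: 31.9
position: [0.5277, 0.2378, 0.3399]
ee_rot: [0.459, 0.538, 0.46, -0.537]
contact_force: [-0.9, -0.8, -1.3]
width: 0.0213
```

```bash
python3 buf.py w22
```

```text
t 31.9 pos [0.5277 0.2378 0.3399] yawy -8.95 F [-0.89 -0.84 -1.29] w 0.0213 q [0.3  0.26 1.43 0.   1.44 0.46]
Fu -0.97
black 711 u range [np.float64(0.3332), np.float64(0.3371), np.float64(0.3388)]
collar white u [np.float64(0.3262), np.float64(0.3591), np.float64(0.3798)]
 tab face z 0.262 u 0.3281
 tab face z 0.27 u 0.3284
 tab face z 0.278 u 0.3287
 tab face z 0.286 u 0.329
 tab face z 0.294 u 0.3289
tcp u 0.3172
```

View pics/w22.png

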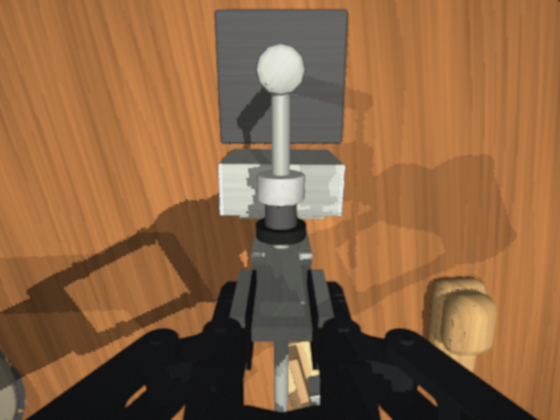

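Emit:
play_rows:
  steps:
    - [1,0,0,-0.08,0]
    - [1,0,0,-0.08,0]
    - [1,0,0,0,0]

```text
clock: 32.25
position: [0.5284, 0.2422, 0.3399]
ee_rot: [0.459, 0.538, 0.459, -0.538]
contact_force: [-0.2, -0.4, -1.5]
width: 0.0216
```

Emit:
play_rows:
  steps:
    - [1,0,0,-0.06,0]
    - [1,0,0,0,0]

```text
clock: 32.45
position: [0.5287, 0.2439, 0.3399]
ee_rot: [0.459, 0.538, 0.459, -0.538]
contact_force: [-0.6, -0.5, -0.6]
width: 0.0215
```

```bash
python3 buf.py w23
```

```text
t 32.45 pos [0.5287 0.2439 0.3399] yawy -8.97 F [-0.55 -0.52 -0.65] w 0.0215 q [0.31 0.27 1.43 0.   1.45 0.47]
Fu -0.6
black 728 u range [np.float64(0.3331), np.float64(0.3371), np.float64(0.3389)]
collar white u [np.float64(0.3509), np.float64(0.3598), np.float64(0.3797)]
 tab face z 0.262 u 0.3313
 tab face z 0.27 u 0.3312
 tab face z 0.278 u 0.3313
 tab face z 0.286 u 0.3313
 tab face z 0.294 u 0.3314
tcp u 0.3235
```

Emit:
play_rows:
  steps:
    - [1,0,0,-0.07,0]
    - [1,0,0,-0.07,0]
    - [1,0,0,0,0]

```text
clock: 32.8
position: [0.5291, 0.2471, 0.3399]
ee_rot: [-0.46, -0.537, -0.459, 0.538]
contact_force: [-1.4, -5.2, -0.5]
width: 0.0213
```

```bash
python3 buf.py w24
```

```text
t 32.8 pos [0.5291 0.2471 0.3399] yawy -8.97 F [-1.45 -5.22 -0.53] w 0.0213 q [ 0.32  0.27  1.42 -0.    1.45  0.48]
Fu -5.38
black 740 u range [np.float64(0.3346), np.float64(0.3386), np.float64(0.3404)]
collar white u [np.float64(0.3509), np.float64(0.3599), np.float64(0.3797)]
 tab face z 0.262 u 0.3341
 tab face z 0.27 u 0.3342
 tab face z 0.278 u 0.3342
 tab face z 0.286 u 0.3343
 tab face z 0.294 u 0.3344
tcp u 0.3266
```

Emit:
play_rows:
  steps:
    - [1,0,0,-0.06,0]
    - [1,0,0,-0.06,0]
    - [1,0,0,0,0]
    - [1,0,0,0,0]

```text
clock: 33.25
position: [0.5296, 0.2498, 0.3399]
ee_rot: [-0.46, -0.536, -0.458, 0.539]
contact_force: [-1.2, -7.6, 0.5]
width: 0.0214
```

```bash
python3 buf.py w25
```

```text
t 33.25 pos [0.5296 0.2498 0.3399] yawy -8.99 F [-1.2  -7.62  0.47] w 0.0214 q [ 0.32  0.28  1.42 -0.    1.45  0.48]
Fu -7.71
black 749 u range [np.float64(0.3371), np.float64(0.3411), np.float64(0.343)]
collar white u [np.float64(0.3509), np.float64(0.36), np.float64(0.3798)]
 tab face z 0.262 u 0.3367
 tab face z 0.27 u 0.3367
 tab face z 0.278 u 0.3368
 tab face z 0.286 u 0.3369
 tab face z 0.294 u 0.337
tcp u 0.3294
```

Emit:
play_rows:
  steps:
    - [1,0,0,-0.03,0]
    - [1,0,0,0,0]
    - [1,0,0,0,0]
    - [1,0,0,0,0]
    - [1,0,0,0,0]
    - [1,0,0,0,0]
    - [1,0,0,0,0]

```text
clock: 34.0
position: [0.5296, 0.2503, 0.3399]
ee_rot: [-0.46, -0.536, -0.458, 0.539]
contact_force: [-1.1, -8.3, 0.9]
width: 0.0212
```

```bash
python3 buf.py w26
```

```text
t 34.0 pos [0.5296 0.2503 0.3399] yawy -9.0 F [-1.13 -8.25  0.93] w 0.0212 q [ 0.32  0.28  1.42 -0.    1.45  0.48]
Fu -8.33
black 745 u range [np.float64(0.3375), np.float64(0.3416), np.float64(0.3433)]
collar white u [np.float64(0.3509), np.float64(0.36), np.float64(0.3796)]
 tab face z 0.262 u 0.337
 tab face z 0.27 u 0.3371
 tab face z 0.278 u 0.3373
 tab face z 0.286 u 0.3374
 tab face z 0.294 u 0.3374
tcp u 0.3299
```

Emit:
play_rows:
  steps:
    - [1,0,0,0.07,0]
    - [1,0,0,0.07,0]
    - [1,0.03,0,0,0]
    - [0.6,0,0,0,0]
    - [0.5,0,0,0,0]
    - [0.4,0,0,0,0]
    - [0.3,0,0,0,0]
    - [0.2,-0.3,0,0,0]
    - [0.2,-0.7,0,0,0]
    - [0.2,-0.7,0,0,0]
    - [0.2,-0.7,0,0,0]

```text
clock: 35.15
position: [0.5294, 0.2485, 0.4125]
ee_rot: [0.459, 0.538, 0.459, -0.537]
contact_force: [0.1, -0.4, -0.5]
width: 0.0683
```

```bash
python3 cup.py w27; python3 - <<'E'
from h import *
shot('side','s27')
im=cv2.imread('pics/s27.png'); cv2.imwrite('pics/s27z.png',cv2.resize(im[80:230,190:290],None,fx=4,fy=4,interpolation=cv2.INTER_CUBIC))
E
```

```text
t 35.15 pos [0.5294 0.2485 0.4125] yawy -8.96 F [ 0.14 -0.41 -0.48] w 0.0683 q [0.32 0.25 1.28 0.   1.61 0.48]
4346 ((529.7330932617188, 247.3130340576172), (177.2748565673828, 27.980066299438477), 84.53516387939453)
plane [0.01290681 0.02408161 0.23952271]
```

View pics/w27.png

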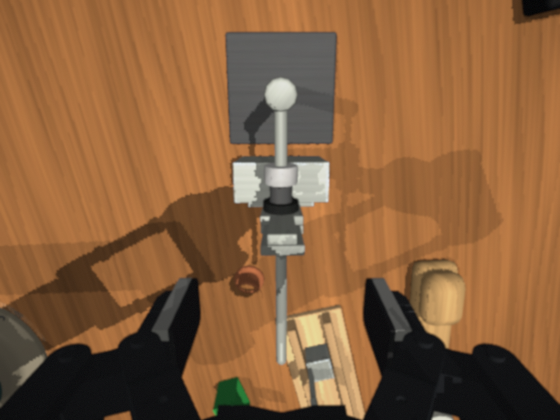

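View pics/s27z.png

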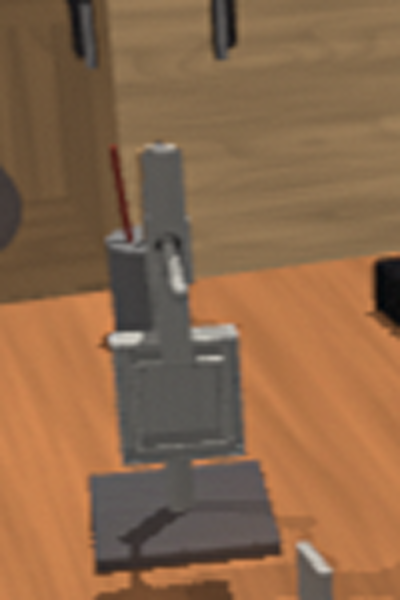

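Emit:
play_rows:
  steps:
    - [0,0,0,0,0.65]
    - [0,0,0,0,1]
    - [0,0,0,0,1]
    - [0,0,0,0,1]
    - [0,0,0,0,1]
    - [0,0,0,0,1]
    - [0,0,0,0,1]
    - [0,0,0,0,1]
    - [0,0,0,0,1]
    - [0,0,0,0,1]
    - [0,0,0,0,1]
    - [0,0,0,0,1]
    - [0,0,0,0,1]
    - [0,0,1,0.1,0]
    - [0,0,1,0.1,0]
    - [0,0,1,0.1,0]
    - [0,0,1,0.1,0]
    - [0,0.1,1,0.1,0]
    - [0,0.4,1,0.1,0]
    - [0,0.4,1,0.1,0]

```text
clock: 37.25
position: [0.5269, 0.0362, 0.3831]
ee_rot: [-0.032, -0.706, -0.032, 0.706]
contact_force: [0.9, -0.2, 1.5]
width: 0.0853
```

Emit:
play_rows:
  steps:
    - [0,0.5,1,0.15,0]
    - [0,0.5,1,0.15,0]
    - [0,0.5,1,0.15,0]
    - [0,0.2,0.44,0,0]
    - [0,0,0,0,0]

```text
clock: 37.75
position: [0.5226, -0.0679, 0.3315]
ee_rot: [-0.03, -0.706, -0.031, 0.707]
contact_force: [-0.5, 0.7, -0.2]
width: 0.0852
```

```bash
python3 tab.py w28 .5235 -.0665 .190 32
```

```text
t 37.75 pos [ 0.5226 -0.0679  0.3315] yawy -85.02 F [-0.53  0.73 -0.25] w 0.0852 q [-0.26  0.19  1.55  0.    1.4   1.22]
1542 [ 0.5192 -0.0821  0.145 ] [ 0.5278 -0.05    0.1928] ((523.6184692382812, -66.05406951904297), (6.689739227294922, 31.81100845336914), 5.443559169769287)
1027 [ 0.5192 -0.0821  0.17  ] [ 0.5278 -0.05    0.1928] ((523.5956420898438, -66.05624389648438), (6.643949508666992, 31.81100845336914), 5.443558692932129)
t 37.8 pos [ 0.523  -0.0667  0.3325] yawy -84.96 F [-0.38  0.83  0.87] w 0.0854 q [-0.26  0.19  1.55  0.    1.4   1.22]
rel rows [ 3.449 -0.016 -0.025]
```

View pics/w28.png

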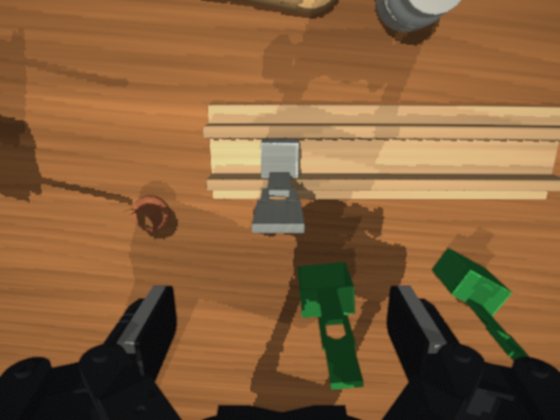

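Emit:
play_rows:
  newtons: 120
  steps:
    - [0,1,0,0,0]
    - [0,1,0,0,0]
    - [0,1,0,0,0]
    - [0,0.45,0,0,0]
    - [0,0,0,0,0]
    - [1,0,0,0,0]
    - [1,0,0,0,0]
    - [1,0,0,0,0]
    - [1,0,0,0,0]
    - [1,0,0,0,0]
    - [1,0,0,0,0]
    - [1,-0.2,0,0,0]
    - [1,-0.6,0,0,0]
    - [1,-1,0,0,0]
    - [1,-1,0,0,0]
    - [1,-0.7,0,0,0]
    - [1,-0.4,0,0,0]
    - [1,-0.15,0,0,0]

```text
clock: 39.6
position: [0.5232, -0.0669, 0.3522]
ee_rot: [0.032, 0.707, 0.031, -0.706]
contact_force: [0.1, 0.6, -1.2]
width: 0.0295
```

Emit:
play_rows:
  steps:
    - [1,0,-0.4,0.1,0]
    - [1,0,-0.8,0,0]
    - [1,0,-1,0,0]
    - [1,0,-1,0,0]
    - [1,0,-1,0,0]
    - [1,0,-0.8,0,0]
    - [1,0,-0.42,0,0]
    - [1,0,0,0,-0.2]
    - [1,0,0,0,-0.4]
    - [1,0,0,0,-0.6]
    - [1,0,0,0,-0.8]
    - [1,0,0,0,-0.9]
    - [1,0,0,0,-0.9]
    - [1,0,0,0,-0.9]
    - [1,0,0,0,-0.9]
    - [1,0,0,0,-0.9]
    - [1,0,0,0,-0.9]
    - [1,0,0,0,-0.9]
    - [1,0,0,0,-0.9]
    - [1,0,0,0,-0.9]

```text
clock: 41.6
position: [0.5054, 0.0936, 0.3504]
ee_rot: [-0.385, -0.593, -0.385, 0.594]
contact_force: [-0.0, 0.1, -0.6]
width: 0.0296
```

Emit:
play_rows:
  steps:
    - [1,0,0,0,-0.8]
    - [1,0,0,0,-0.7]
    - [1,0,0,0,-0.5]
    - [1,0,0,0,-0.4]
    - [1,0,0,0,-0.15]
    - [1,0,0,0,0]

```text
clock: 42.2
position: [0.5054, 0.0941, 0.3506]
ee_rot: [-0.459, -0.538, -0.459, 0.538]
contact_force: [1.1, 0.1, -1.8]
width: 0.0294
```

```bash
python3 cup.py w29; python3 -c "
from h import *
rel([.5051,.095,.3500])"
```

```text
t 42.2 pos [0.5054 0.0941 0.3506] yawy -9.03 F [ 1.09  0.09 -1.76] w 0.0294 q [ 0.05  0.16  1.54 -0.    1.44  0.21]
414 ((505.4278259277344, 95.78117370605469), (1.6917506456375122, 19.974580764770508), 79.75035858154297)
plane [ 0.5615419   3.41690834 -0.41723505]
t 42.25 pos [0.5054 0.0943 0.3507] yawy -9.04 F [-0.79 -0.21 -0.73] w 0.0291 q [ 0.05  0.16  1.54 -0.    1.44  0.21]
rel rows [ 0.024 -0.015 -0.022]
```

View pics/w29.png

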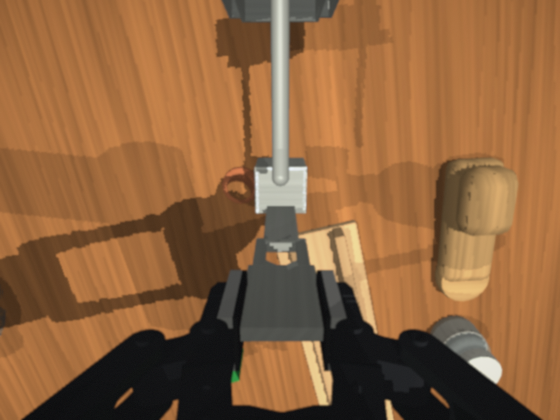

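Emit:
play_rows:
  steps:
    - [1,0,0,-0.2,0]
    - [1,0,0,-0.4,0]
    - [1,0,0,-0.4,0]
    - [1,0,0,-0.4,0]
    - [1,0,0,-0.4,0]
    - [1,0,0,-0.4,0]
    - [1,0,0,-0.2,0]
    - [1,0,0,0,0]
    - [1,0.15,0,0,0]
    - [1,0.15,0,0,0]
    - [1,0.05,0,0,0]
    - [1,0,0,0,0]

```text
clock: 43.45
position: [0.5165, 0.1656, 0.3402]
ee_rot: [-0.459, -0.538, -0.459, 0.538]
contact_force: [0.1, 0.8, -1.3]
width: 0.0293
```

```bash
python3 buf.py w30; python3 - <<'E'
from h import *
shot('side','s30')
im=cv2.imread('pics/s30.png'); cv2.imwrite('pics/s30z.png',cv2.resize(im[80:230,190:290],None,fx=4,fy=4,interpolation=cv2.INTER_CUBIC))
E
```

```text
t 43.45 pos [0.5165 0.1656 0.3402] yawy -9.01 F [ 0.07  0.81 -1.3 ] w 0.0293 q [ 0.18  0.21  1.51 -0.    1.43  0.34]
Fu 0.81
collar white u [np.float64(0.3047), np.float64(0.3527), np.float64(0.3577)]
 tab face z 0.262 u 0.2459
 tab face z 0.27 u 0.246
 tab face z 0.278 u 0.246
 tab face z 0.286 u 0.246
 tab face z 0.294 u 0.2462
tcp u 0.2442
```

View pics/w30.png

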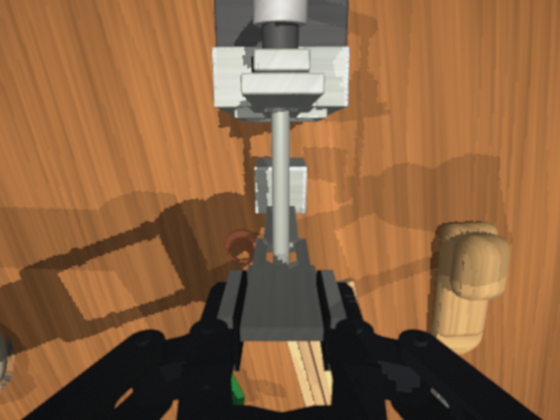

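View pics/s30z.png

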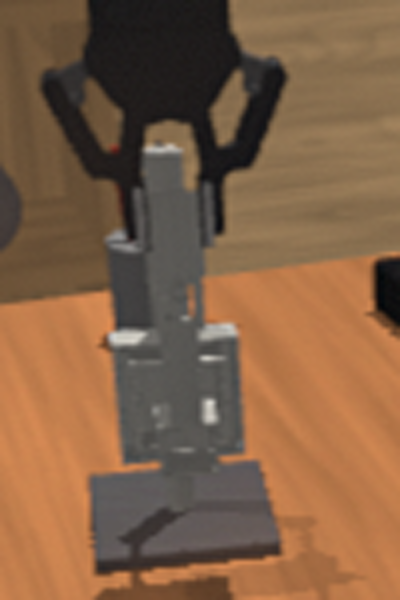

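Emit:
play_rows:
  steps:
    - [1,0.02,0,-0.2,0]
    - [1,0,0,-0.3,0]
    - [1,0,0,-0.3,0]
    - [1,0,0,-0.3,0]
    - [1,0,0,-0.3,0]
    - [1,0,0,-0.2,0]
    - [1,0,0,0,0]

```text
clock: 44.25
position: [0.5244, 0.2146, 0.3399]
ee_rot: [0.46, 0.538, 0.46, -0.537]
contact_force: [0.0, 0.8, -0.7]
width: 0.0298
```

```bash
python3 buf.py w31
```

```text
t 44.25 pos [0.5244 0.2146 0.3399] yawy -8.9 F [ 0.01  0.77 -0.68] w 0.0298 q [0.27 0.25 1.46 0.   1.44 0.42]
Fu 0.76
black 746 u range [np.float64(0.333), np.float64(0.3364), np.float64(0.3386)]
collar white u [np.float64(0.326), np.float64(0.3583), np.float64(0.3797)]
 tab face z 0.262 u 0.2957
 tab face z 0.27 u 0.2957
 tab face z 0.278 u 0.2957
 tab face z 0.286 u 0.2957
 tab face z 0.294 u 0.2959
tcp u 0.2939
```

View pics/w31.png

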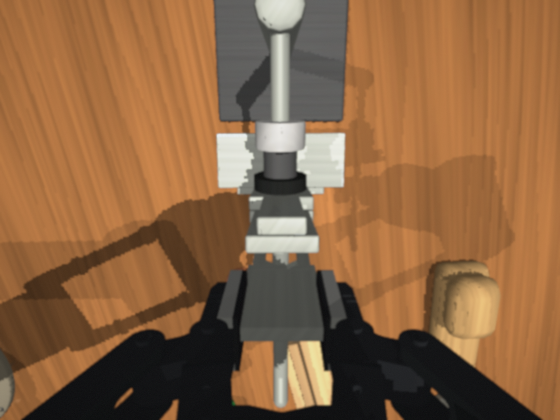

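Emit:
play_rows:
  steps:
    - [1,0,0,-0.15,0]
    - [1,0,0,-0.15,0]
    - [1,0,0,-0.12,0]
    - [1,0,0,-0.12,0]
    - [1,0,0,0,0]

```text
clock: 44.8
position: [0.5268, 0.23, 0.3399]
ee_rot: [0.459, 0.538, 0.46, -0.537]
contact_force: [-0.3, 0.7, 0.8]
width: 0.0292
```

Emit:
play_rows:
  steps:
    - [1,0,0,-0.06,0]
    - [1,0,0,-0.06,0]
    - [1,0,0,0,0]

```text
clock: 45.1
position: [0.5273, 0.2331, 0.3399]
ee_rot: [0.459, 0.538, 0.459, -0.537]
contact_force: [-0.2, 0.4, 0.8]
width: 0.0293
```

```bash
python3 buf.py w32
```

```text
t 45.1 pos [0.5273 0.2331 0.3399] yawy -8.97 F [-0.25  0.36  0.79] w 0.0293 q [0.3  0.26 1.44 0.   1.44 0.45]
Fu 0.31
black 717 u range [np.float64(0.3333), np.float64(0.3369), np.float64(0.3388)]
collar white u [np.float64(0.3257), np.float64(0.3584), np.float64(0.3796)]
 tab face z 0.262 u 0.331
 tab face z 0.27 u 0.3315
 tab face z 0.278 u 0.3319
 tab face z 0.286 u 0.3323
 tab face z 0.294 u 0.3152
tcp u 0.3126
```

View pics/w32.png

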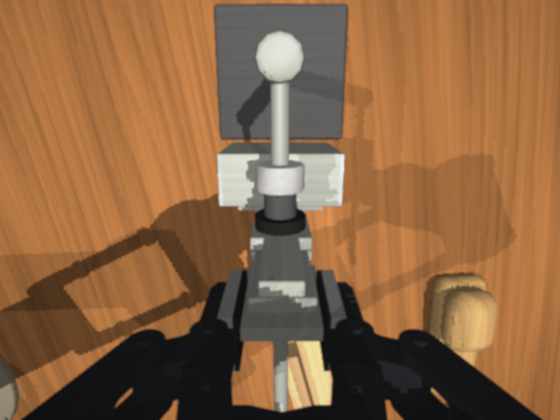

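Emit:
play_rows:
  steps:
    - [1,0,0,-0.07,0]
    - [1,0,0,-0.07,0]
    - [1,0,0,0,0]

```text
clock: 45.45
position: [0.528, 0.2374, 0.3399]
ee_rot: [0.459, 0.538, 0.459, -0.538]
contact_force: [-0.5, -0.9, -0.3]
width: 0.0293
```

Emit:
play_rows:
  steps:
    - [1,0,0,-0.07,0]
    - [1,0,0,0,0]

```text
clock: 45.65
position: [0.5283, 0.2391, 0.3399]
ee_rot: [-0.46, -0.537, -0.459, 0.538]
contact_force: [-0.6, -1.9, 0.7]
width: 0.0293
```

```bash
python3 buf.py w33
```

```text
t 45.65 pos [0.5283 0.2391 0.3399] yawy -8.96 F [-0.62 -1.92  0.68] w 0.0293 q [ 0.31  0.27  1.43 -0.    1.45  0.46]
Fu -2.0
black 727 u range [np.float64(0.3332), np.float64(0.3371), np.float64(0.3388)]
collar white u [np.float64(0.3279), np.float64(0.3586), np.float64(0.3797)]
 tab face z 0.262 u 0.3324
 tab face z 0.27 u 0.3324
 tab face z 0.278 u 0.3324
 tab face z 0.286 u 0.3325
 tab face z 0.294 u 0.3325
tcp u 0.3187
```

Contact; 5 mm more follows the earlier pattern.

Emit:
play_rows:
  steps:
    - [1,0,0,-0.07,0]
    - [1,0,0,-0.07,0]
    - [1,0,0,0,0]

```text
clock: 46.0
position: [0.5287, 0.2419, 0.34]
ee_rot: [-0.46, -0.536, -0.458, 0.539]
contact_force: [-0.5, -5.4, 2.4]
width: 0.0295
```

```bash
python3 buf.py w34
```

```text
t 46.0 pos [0.5287 0.2419 0.34  ] yawy -8.98 F [-0.46 -5.43  2.35] w 0.0295 q [ 0.31  0.27  1.43 -0.    1.45  0.47]
Fu -5.43
black 728 u range [np.float64(0.3355), np.float64(0.3393), np.float64(0.3412)]
collar white u [np.float64(0.3306), np.float64(0.3589), np.float64(0.3797)]
 tab face z 0.262 u 0.3347
 tab face z 0.27 u 0.3349
 tab face z 0.278 u 0.3349
 tab face z 0.286 u 0.335
 tab face z 0.294 u 0.3351
tcp u 0.3214
```

Emit:
play_rows:
  steps:
    - [1,0,0,-0.06,0]
    - [1,0,0,-0.05,0]
    - [1,0,0,0,0]
    - [1,0,0,0,0]

```text
clock: 46.45
position: [0.529, 0.2441, 0.34]
ee_rot: [-0.461, -0.536, -0.458, 0.539]
contact_force: [-0.3, -7.3, 3.0]
width: 0.0296
```

```bash
python3 buf.py w35
```

```text
t 46.45 pos [0.529  0.2441 0.34  ] yawy -9.0 F [-0.26 -7.34  3.04] w 0.0296 q [ 0.32  0.27  1.42 -0.01  1.45  0.47]
Fu -7.29
black 727 u range [np.float64(0.3375), np.float64(0.3414), np.float64(0.3431)]
collar white u [np.float64(0.3325), np.float64(0.3589), np.float64(0.3795)]
 tab face z 0.262 u 0.3367
 tab face z 0.27 u 0.3369
 tab face z 0.278 u 0.337
 tab face z 0.286 u 0.3372
 tab face z 0.294 u 0.3373
tcp u 0.3237
```

Emit:
play_rows:
  steps:
    - [1,0,0,-0.03,0]
    - [1,0,0,0,0]
    - [1,0,0,0,0]
    - [1,0,0,0,0]
    - [1,0,0,0,0]
    - [1,0,0,0,0]
    - [1,0,0,0,0]

```text
clock: 47.2
position: [0.5291, 0.2446, 0.34]
ee_rot: [-0.461, -0.536, -0.458, 0.54]
contact_force: [-1.4, -9.1, 2.2]
width: 0.0292
```

```bash
python3 buf.py w36
```

```text
t 47.2 pos [0.5291 0.2446 0.34  ] yawy -9.01 F [-1.45 -9.12  2.21] w 0.0292 q [ 0.32  0.27  1.42 -0.01  1.45  0.47]
Fu -9.24
black 727 u range [np.float64(0.3379), np.float64(0.3418), np.float64(0.3434)]
collar white u [np.float64(0.333), np.float64(0.3589), np.float64(0.3797)]
 tab face z 0.262 u 0.3372
 tab face z 0.27 u 0.3373
 tab face z 0.278 u 0.3375
 tab face z 0.286 u 0.3376
 tab face z 0.294 u 0.3378
tcp u 0.3242
```

Emit:
play_rows:
  steps:
    - [1,0,0,0.07,0]
    - [1,0,0,0.07,0]
    - [1,0,0,0,0]
    - [0.6,0,0,0,0]
    - [0.5,0,0,0,0]
    - [0.4,0,0,0,0]
    - [0.3,0,0,0,0]
    - [0.2,-0.3,0,0,0]
    - [0.2,-0.7,0,0,0]
    - [0.2,-0.7,0,0,0]
    - [0.2,-0.7,0,0,0]
    - [0.2,-0.7,0,0,0]
    - [0.2,0,0,0,0]
    - [0.2,0,0,0,0]

```text
clock: 48.65
position: [0.5289, 0.2435, 0.4331]
ee_rot: [0.459, 0.538, 0.459, -0.537]
contact_force: [-0.2, 0.7, -0.1]
width: 0.0687
```

```bash
python3 buf.py w37; python3 - <<'E'
from h import *
shot('side','s37')
im=cv2.imread('pics/s37.png'); cv2.imwrite('pics/s37z.png',cv2.resize(im[80:230,190:290],None,fx=4,fy=4,interpolation=cv2.INTER_CUBIC))
E
```

```text
t 48.65 pos [0.5289 0.2435 0.4331] yawy -8.97 F [-0.17  0.65 -0.07] w 0.0687 q [0.31 0.25 1.24 0.   1.66 0.47]
Fu 0.62
black 287 u range [np.float64(0.3332), np.float64(0.3364), np.float64(0.3386)]
collar white u [np.float64(0.3248), np.float64(0.3577), np.float64(0.3795)]
 tab face z 0.262 u 0.3325
 tab face z 0.27 u 0.3336
 tab face z 0.278 u 0.3348
 tab face z 0.286 u 0.3363
 tab face z 0.294 u 0.3373
tcp u 0.3231
```

View pics/w37.png

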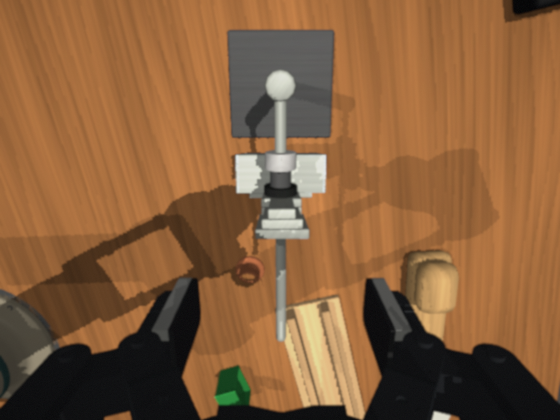

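View pics/s37z.png

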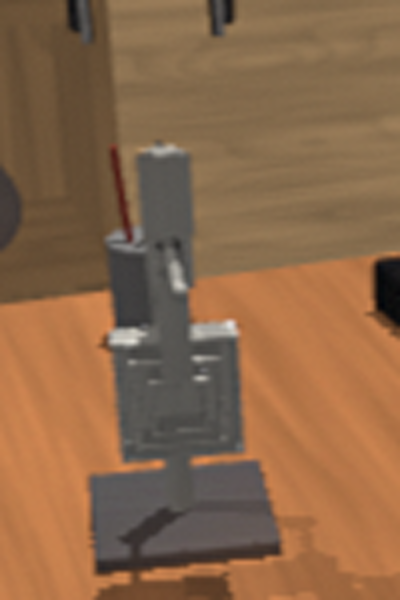

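View pics/s37.png

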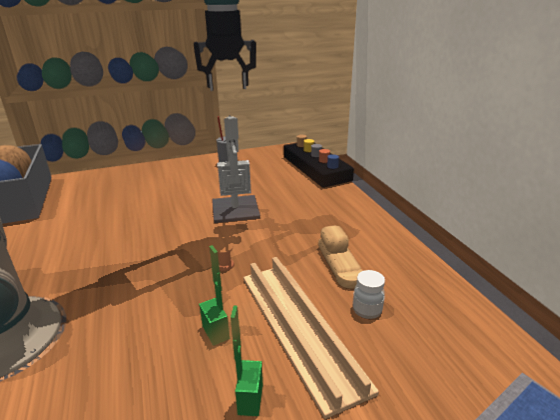

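```bash
python3 -c "
from h import *
print(manip.sign_off()); st()"
```

```text
the job is handed in; nothing more can be done
None
the job is handed in; nothing more can be done
```

The three steel scoops hang nested on the hook, large first, then middle, then small, mouths towards the tip. I handed the job in at about 48.7 s. No verdict came back.

| Scoop | Buffer travel seen by the camera | Force while held |
|---|---|---|
| Large | about 4.8 mm | 7.7 N |
| Middle | about 4.5 mm | 8.3 N |
| Small | about 4.7 mm | 9.2 N |

- **Pressing:** I held each press for about 0.6 s, then backed off about 4 mm before opening the fingers. The small scoop's force would mean about 6 mm of travel if all of it went into the spring, so camera and force disagree a little there. Both are well under 10 mm.
- **Large scoop slip:** It turned about 20 degrees in the fingers on the way to the hook. I turned the gripper to match, hung it on the prong, gripped it again straight and then slid it home. The other two stayed straight under a 120 N grip and gentler turns.
- **Last check:** In the final pictures the cups sit inside each other with the buffer fully out again. The gripper is clear and about 60 mm above the tabs. The rack is empty, and the spool, last, jar and green look-alikes look untouched.

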